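# Change the flight pack and pack out the battery bay

### The arm

A 6-joint arm with a two-finger parallel gripper is mounted at the origin on the work surface. World frame = base frame: x ahead of the robot, y to its left, z up, the work surface at z = 0. Lengths are in mm, angles in rad, forces in N, time in s.
With the tool pointing down it reaches from about 225 to 725 mm from the base axis. Payload 3.1 kg.
Tool frame: the origin (TCP) lies midway between the tips of the shut fingers; the grasp point (between the pads) lies 19 mm behind it; z points along the fingers, x is the direction in which the jaws open and shut, and the axes are right-handed (so a half turn about z gives the same grasp; the last joint's range is limited). The gripper opens to 85 mm and grips with 20 to 120 N. Pads are 22 mm wide; open, the fingers measure 114 mm over their backs; the gripper's body (76 mm by 85 mm) begins 54 mm behind the grasp point. The pads swing forward as they close: fully open they stand 13 mm farther back than shut.
Start: joints at [-1.27, 0.048, 0.099, 1.622, 0, 1.443], TCP at [218.269, -477.468, 231.312] pointing down, gripper open.
Joint ranges: [-2.91, 2.91], [-0.99, 1.94], [-1.21, 1.42], [-2.12, 2.29], [-1.49, 1.47], [-3.14, 3.14]. Speed limits (rad/s): [2.79, 2.79, 3.14, 3.14, 3.14, 3.14].

### API

Orientations are given as a unit quaternion [x, y, z, w].
In Python, from cell import env, grab_frame, calibration gives the robot as it stands.
- The arm moves only by the shell command python3 -m handwheel 'ROWS' [FORCE]. ROWS is JSON, a list of rows, each an object with "dr": the turn, a rotation vector about the tool's x, y, z in rad, a list of three; "xyz": the shift along the tool's x, y, z in mm, a list of three; "grip": the closure, from 0 (fully open) to 1 (shut). In form: [{"dr": [ax, ay, az], "xyz": [x, y, z], "grip": grip}, ...]. A call has exactly 5 rows; each row is the pose to reach, as a shift and turn from the pose commanded when the call began, along the tool's axes at that moment; what a row does not reach only later rows make up. A row lasts 1/10 s, in which the tool goes at most 50 mm and 8.59 degrees, less where a joint would pass 70% of its speed; a pose out of reach is approached as far as the arm can. A call with a gripper value outside its range is refused whole. The fingers move at their own pace and stop on an object; FORCE is the grip in N (left out, the last holds). Time passes only in rows, so rows that repeat a pose let the fingers close, or fill a call up. It gives the time, the measured TCP pose, the force and the opening at its end, in the units of the state.
- env.sense(): the state, without advancing time (a new reading comes with each control period).
- grab_frame(name): name is "scene" or "top" or "wrist"; returns the picture (400x640x3 uint8, red, green, blue); there is no depth.
- calibration(name): a dict with "camera_matrix" (3x3 intrinsics, pixels), "extrinsics" (4x4, takes a point from world to camera coordinates). Camera axes: x right, y down, z forward; pixel columns grow to the right and rows downward; lengths in mm; the calibration is good to about 2 mm. A picture is of the moment at which its call begins: read the wrist's pose just before it. calibration takes no time and is no camera call; for the wrist camera it gives the pose at the moment of the call.
- env.job_done(): hands the job in, once; it reports no verdict.
The state is a dict: "time_s": time; "joints": joint angles; "joint_vel": joint speeds; "effort": joint torques, N m; "tool_pos": TCP position; "orientation": TCP orientation; "force": force on the tool from outside, world axes, zero at the start; "torque": the same for the moment, N m; "gripper_width": opening from 0.0 (shut) to 1.0 (fully open).
Only numpy, scipy, OpenCV 4.12 (cv2) and the standard library are available. Lean on these libraries where they do the work, as an engineer would, in place of code of your own. Each camera call takes 0.05 s, during which the arm holds its last target.

### The job

Change the battery in this model aeroplane: throw the isolator toggle off, slide the hatch open, take out the old packer and the flat pack, lay that pack on the white tile, and lay the charged pack flat on the bay floor between the locating blocks. Lay plywood packers (the old one may be used again) flat on top of it, choosing thicknesses that together fill the height up to the hatch snugly, with no more than 5 mm of play, and slide the hatch fully shut without forcing it on the packing. Only then throw the isolator back on; leave the other things on the bench alone.

Things in the scene. Friction and masses are not known exactly. Their poses are not given: they have to be found in the camera images.
- fuselage: Bare plywood fuselage of a large model aeroplane, fixed to the bench. Origin: on the bench surface under the centre of its battery bay; x from nose to tail (away from the robot), y to its left, z up. The nose ring at x = -118 mm stands 132 mm high; side walls and longerons end 96.5 mm above the bench, 73 mm either side of the middle.
- bay_floor (a point): Centre of the bay's floor, 25 mm above the bench. The bay is open-topped, 140 mm long (fuselage x) and 116 mm wide (y) inside. Height from floor to the underside of the shut hatch: 72.5 mm. Four blocks 12 mm high on the floor (at x = 46 to 68 mm either way) leave a lane 68 mm wide (y) in the middle for the 60 mm wide pack.
- hatch (a joint): Sliding hatch over the bay: 0 = shut, grows as it slides towards the tail, up to 0.165 m. It starts shut or up to 30 mm open. Slides with about 1.5 N of friction and stays where it is left.
- hatch_grip (a point): Middle of the hatch's handle, a spruce block 50 mm long (fuselage x), 18 mm wide (fuselage y) and 26 mm high on top of the 6 mm thick hatch; this point is 117.5 mm above the bench, the block's top is 129.5 mm above it. The handle is at the middle of the hatch, so that it lies over the bay's centre when the hatch is shut. The hatch plate is 156 mm long and 154 mm wide.
- isolator (a joint): Battery isolator, a steel toggle lever on the wing stub. +0.42 rad = ON (lever leans to the nose, fuselage -x), -0.42 rad = OFF (leans to the tail, +x). It snaps over its centre (0) and then goes to the stop by itself; some 3 N at the tip are needed to start it. It starts ON.
- isolator_tip (a point): Tip of the isolator's lever, on its axis. The lever is 48 mm long from its pivot and 14 mm thick over its outer third; the pivot is at fuselage x = 80 mm, y = -115 mm, 68 mm above the bench, 8 mm above the flat deck of the wing stub (fuselage x 0 to 160 mm, y -67 to -160 mm).
- old_pack: The flat battery pack, a hard-case block 120 x 60 x 50 mm (x, y, z), about 0.4 kg, lying in the bay at the start. Origin: centre of its underside; x along its length.
- thick_pack: Charged hard-case battery pack 120 x 60 x 40 mm (x, y, z), about 0.4 kg; lies on the bench right of the fuselage. Origin: centre of its underside; x along its length. Either this pack or the thin one is there, never both.
- thin_pack: Charged hard-case battery pack 120 x 60 x 30 mm (x, y, z), about 0.4 kg; lies on the bench right of the fuselage. Origin: centre of its underside; x along its length. Either this pack or the thick one is there, never both.
- tile: White ceramic tile 160 x 100 x 8 mm (x, y, z), fixed on the bench right of the fuselage: the safe place for used packs. Origin: centre of its underside.
- packer0: Plywood packer 70 x 60 x 10 mm (x, y, thickness), lying flat on the bench left of the fuselage; may be absent (three to five of packer0 to packer4 are there). Origin: centre of its underside; x along its 70 mm side.
- packer1: Plywood packer 70 x 60 x 10 mm (x, y, thickness), lying flat on the bench left of the fuselage; may be absent (three to five of packer0 to packer4 are there). Origin: centre of its underside; x along its 70 mm side.
- packer2: Plywood packer 70 x 60 x 15 mm (x, y, thickness), lying flat on the bench left of the fuselage; may be absent (three to five of packer0 to packer4 are there). Origin: centre of its underside; x along its 70 mm side.
- packer3: Plywood packer 70 x 60 x 15 mm (x, y, thickness), lying flat on the bench left of the fuselage; may be absent (three to five of packer0 to packer4 are there). Origin: centre of its underside; x along its 70 mm side.
- packer4: Plywood packer 70 x 60 x 20 mm (x, y, thickness), lying flat on the bench left of the fuselage; may be absent (three to five of packer0 to packer4 are there). Origin: centre of its underside; x along its 70 mm side.
- packer5: Plywood packer 70 x 60 x 20 mm (x, y, thickness), lying flat on top of the old pack under the hatch at the start. Origin: centre of its underside; x along its 70 mm side.
- glue: Bystander: white glue bottle, 44 mm across, 110 mm tall, standing. Origin: centre of its underside.
- tape: Bystander: roll of paper tape, 90 mm across, 24 mm high, lying flat. Origin: centre of its underside.
- driver: Bystander: screwdriver lying on the bench, about 200 mm long along its x. Origin near its middle.
- sander: Bystander: cork sanding block 110 x 50 x 26 mm. Origin: centre of its underside.
- propeller: Bystander: small wooden propeller 173 mm long along its x, lying flat. Origin: centre of its underside.
- cup: Bystander: clear plastic cup, 64 mm across, 70 mm tall, standing. Origin: centre of its underside.

How it is judged (in metres and radians):
On the way, in this order (a step that is already met when the one before it is completed fails the run):
1. the isolator is thrown off, before the old pack is lifted (value of joint isolator below -0.33 rad and z of old_pack in the frame of fuselage between 0.021 and 0.031 m), for 0.2 s.
2. the old pack lies flat on the tile, with the isolator still off (value of joint isolator below -0.33 rad and z of old_pack in the frame of tile between 0.004 and 0.013 m and horizontal distance between old_pack and tile below 0.04 m and angle between old_pack's own z axis and vertical below 0.1 rad), for 0.2 s.
3. the new pack lies flat on the bay floor between the locating blocks, with the isolator still off (value of joint isolator below -0.33 rad and x of thick_pack in the frame of fuselage between -0.016 and 0.016 m and y of thick_pack in the frame of fuselage between -0.012 and 0.012 m and z of thick_pack in the frame of fuselage between 0.021 and 0.029 m and angle between each of thick_pack, thin_pack's own z axis and vertical below 0.08 rad and angle between the x axis of each of thick_pack, thin_pack and the x axis of fuselage, either way round below 0.15 rad and x of thin_pack in the frame of fuselage between -0.016 and 0.016 m and y of thin_pack in the frame of fuselage between -0.012 and 0.012 m and z of thin_pack in the frame of fuselage between 0.021 and 0.029 m), for 0.2 s.
4. packers on the new pack fill the height to within 5 mm of the hatch, and the hatch is shut, with the isolator still off (all of step 3 and ((x of packer0 in the frame of fuselage between -0.045 and 0.045 m and y of packer0 in the frame of fuselage between -0.032 and 0.032 m and z of packer0 in the frame of fuselage between 0.0825 and 0.0885 m and angle between packer0's own z axis and vertical below 0.08 rad) or (x of packer1 in the frame of fuselage between -0.045 and 0.045 m and y of packer1 in the frame of fuselage between -0.032 and 0.032 m and z of packer1 in the frame of fuselage between 0.0825 and 0.0885 m and angle between packer1's own z axis and vertical below 0.08 rad) or (x of packer2 in the frame of fuselage between -0.045 and 0.045 m and y of packer2 in the frame of fuselage between -0.032 and 0.032 m and z of packer2 in the frame of fuselage between 0.0775 and 0.0835 m and angle between packer2's own z axis and vertical below 0.08 rad) or (x of packer3 in the frame of fuselage between -0.045 and 0.045 m and y of packer3 in the frame of fuselage between -0.032 and 0.032 m and z of packer3 in the frame of fuselage between 0.0775 and 0.0835 m and angle between packer3's own z axis and vertical below 0.08 rad) or (x of packer4 in the frame of fuselage between -0.045 and 0.045 m and y of packer4 in the frame of fuselage between -0.032 and 0.032 m and z of packer4 in the frame of fuselage between 0.0725 and 0.0785 m and angle between packer4's own z axis and vertical below 0.08 rad) or (x of packer5 in the frame of fuselage between -0.045 and 0.045 m and y of packer5 in the frame of fuselage between -0.032 and 0.032 m and z of packer5 in the frame of fuselage between 0.0725 and 0.0785 m and angle between packer5's own z axis and vertical below 0.08 rad)) and value of joint hatch below 0.006 m), for 0.2 s.
5. the isolator is thrown on (value of joint isolator above 0.33 rad), for 0.2 s.
At the end, for the whole second after the job is handed in: Isolator on; hatch shut to 6 mm; charged pack flat on the bay floor in the lane (16 mm along, 12 mm across); flat packers on it reach within 5 mm of the hatch, the top one within 45 mm along and 32 mm across of the bay centre; old pack flat on the tile, centres within 40 mm (value of joint isolator above 0.33 rad and value of joint hatch below 0.006 m and ((x of packer0 in the frame of fuselage between -0.045 and 0.045 m and y of packer0 in the frame of fuselage between -0.032 and 0.032 m and z of packer0 in the frame of fuselage between 0.0825 and 0.0885 m and angle between packer0's own z axis and vertical below 0.08 rad) or (x of packer1 in the frame of fuselage between -0.045 and 0.045 m and y of packer1 in the frame of fuselage between -0.032 and 0.032 m and z of packer1 in the frame of fuselage between 0.0825 and 0.0885 m and angle between packer1's own z axis and vertical below 0.08 rad) or (x of packer2 in the frame of fuselage between -0.045 and 0.045 m and y of packer2 in the frame of fuselage between -0.032 and 0.032 m and z of packer2 in the frame of fuselage between 0.0775 and 0.0835 m and angle between packer2's own z axis and vertical below 0.08 rad) or (x of packer3 in the frame of fuselage between -0.045 and 0.045 m and y of packer3 in the frame of fuselage between -0.032 and 0.032 m and z of packer3 in the frame of fuselage between 0.0775 and 0.0835 m and angle between packer3's own z axis and vertical below 0.08 rad) or (x of packer4 in the frame of fuselage between -0.045 and 0.045 m and y of packer4 in the frame of fuselage between -0.032 and 0.032 m and z of packer4 in the frame of fuselage between 0.0725 and 0.0785 m and angle between packer4's own z axis and vertical below 0.08 rad) or (x of packer5 in the frame of fuselage between -0.045 and 0.045 m and y of packer5 in the frame of fuselage between -0.032 and 0.032 m and z of packer5 in the frame of fuselage between 0.0725 and 0.0785 m and angle between packer5's own z axis and vertical below 0.08 rad)) and x of thick_pack in the frame of fuselage between -0.016 and 0.016 m and y of thick_pack in the frame of fuselage between -0.012 and 0.012 m and z of thick_pack in the frame of fuselage between 0.021 and 0.029 m and angle between each of thick_pack, thin_pack's own z axis and vertical below 0.08 rad and angle between the x axis of each of thick_pack, thin_pack and the x axis of fuselage, either way round below 0.15 rad and x of thin_pack in the frame of fuselage between -0.016 and 0.016 m and y of thin_pack in the frame of fuselage between -0.012 and 0.012 m and z of thin_pack in the frame of fuselage between 0.021 and 0.029 m and z of old_pack in the frame of tile between 0.004 and 0.013 m and horizontal distance between old_pack and tile below 0.04 m and angle between old_pack's own z axis and vertical below 0.1 rad); the robot touches nothing.
It fails at once if the hatch is forced against the packing or a pack (more than 10 N) (contact force between hatch and packer0 above 10 N or contact force between hatch and packer1 above 10 N or contact force between hatch and packer2 above 10 N or contact force between hatch and packer3 above 10 N or contact force between hatch and packer4 above 10 N or contact force between hatch and packer5 above 10 N or contact force between hatch and thick_pack above 10 N or contact force between hatch and thin_pack above 10 N or contact force between hatch and old_pack above 10 N).
It fails at once if another thing on the bench is moved more than 40 mm (distance of any of glue, tape, driver, sander, propeller, cup from where it was at the start of the episode above 0.04 m).
Of thick_pack, thin_pack only 1 to 1 are there at a start; the rules pass over those that are not, and their reading is None.
Of packer0, packer1, packer2, packer3, packer4 only 3 to 5 are there at a start; the rules pass over those that are not, and their reading is None.
At some moment in a run one of packer0, packer1, packer2, packer3, packer4, packer5, thick_pack, thin_pack may be knocked a few centimetres aside while the robot is not near it.
It also fails if it takes over 192 s, if anything falls off the work surface, if the arm or the gripper's body presses on something with over 40 N, if the wrist force passes 120 N, or if a joint passes its speed limit or range.

## Working session

There is one attempt and no reset: what is moved stays moved. The work goes in short steps, Python scripts to look and compute and a shell command to move; the robot and the scene stay as the last step left them, time stands still between calls to the robot, and variables do not carry over. Pictures are saved under pics/ and viewed, and the job is handed in when it is done.

```bash
ls; mkdir -p pics; python3 - <<'E'
from cell import env, grab_frame, calibration
import cv2
s=env.sense(); print(s)
for n in ["scene","top","wrist"]:
    c=calibration(n); print(n,c)
    cv2.imwrite(f"pics/{n}0.png",grab_frame(n)[:,:,::-1])
E
```

```text
pics
{'time_s': 0.0, 'joints': array([-1.26978964e+00,  4.87595278e-02,  9.75847624e-02,  1.62199373e+00,
        6.87407970e-06,  1.44298583e+00]), 'joint_vel': array([-1.09454702e-03,  2.26826775e-04, -3.72029118e-05, -2.65276240e-04,
       -1.74632911e-04, -9.49738635e-04]), 'effort': array([-3.96908927e-04, -3.38782454e+01,  3.20014644e+01,  2.03972426e-02,
       -2.01665807e-04, -5.13602473e-06]), 'tool_pos': array([ 218.09527615, -476.88333286,  230.10603909]), 'orientation': array([ 8.41365963e-01, -5.40464531e-01, -9.05872604e-04, -7.65638947e-04]), 'force': array([ 0.21975893, -1.13773327, -0.75725678]), 'torque': array([-0.01895826,  0.01708833, -0.0428669 ]), 'gripper_width': 1.001444077686707}
scene {'camera_matrix': array([[400.89208245,   0.        , 313.66974381],
       [  0.        , 400.89208245, 192.08322024],
       [  0.        ,   0.        ,   1.        ]]), 'extrinsics': array([[ 6.51436832e-01,  7.58680415e-01, -5.83804383e-03,
        -3.60855889e+02],
       [ 6.40758245e-01, -5.54271461e-01, -5.31236311e-01,
        -3.06613648e+02],
       [-4.06274446e
[... 519 characters left out ...]
 [ 1.12173205e-01,  1.06403529e-02, -9.93631700e-01,
         1.22767248e+03],
       [ 0.00000000e+00,  0.00000000e+00,  0.00000000e+00,
         1.00000000e+00]])}
wrist {'camera_matrix': array([[329.01463705,   0.        , 319.22447661],
       [  0.        , 329.01463705, 193.55515659],
       [  0.        ,   0.        ,   1.        ]]), 'extrinsics': array([[ 4.16502277e-01, -9.09130470e-01, -2.76438507e-03,
        -5.23923692e+02],
       [-8.71013877e-01, -3.99907402e-01,  2.85322442e-01,
        -3.74720280e+01],
       [-2.60500823e-01, -1.16429629e-01, -9.58427599e-01,
         3.79190859e+02],
       [ 0.00000000e+00,  0.00000000e+00,  0.00000000e+00,
         1.00000000e+00]])}
```

View pics/top0.png

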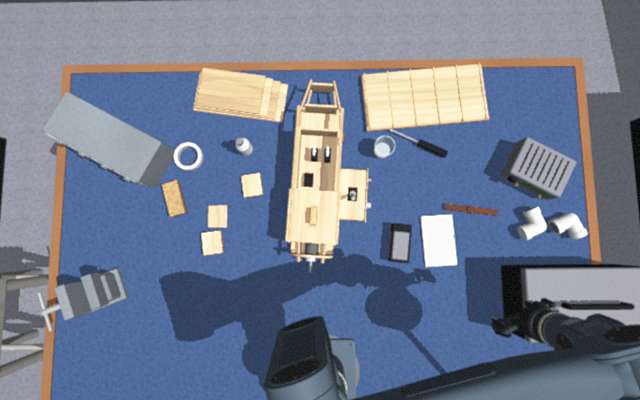

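View pics/scene0.png

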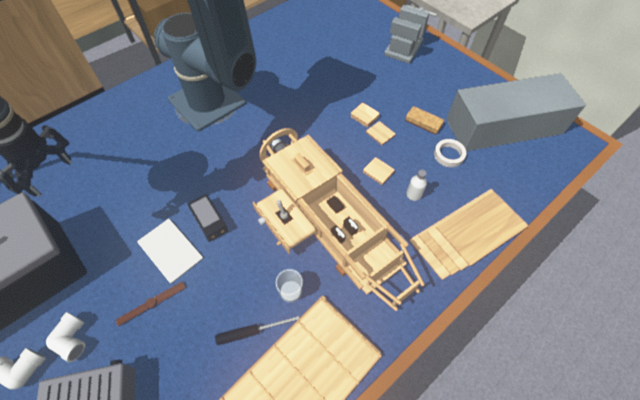

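View pics/wrist0.png

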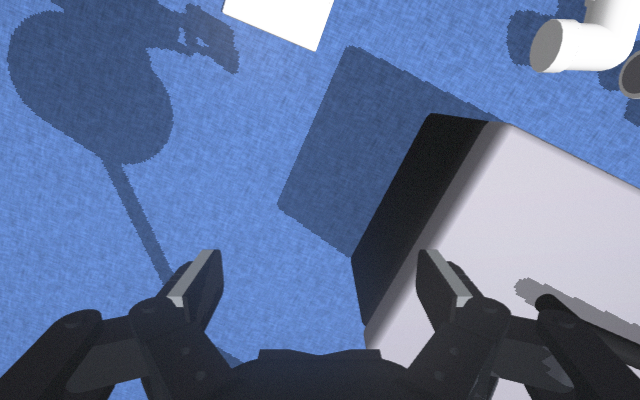

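```bash
python3 - <<'E'
import cv2
im=cv2.imread('pics/top0.png')
def crop(im,x0,y0,x1,y1,f,n):
    cv2.imwrite(n,cv2.resize(im[y0:y1,x0:x1],None,fx=f,fy=f,interpolation=cv2.INTER_CUBIC))
crop(im,270,130,390,270,4,'pics/c1.png')
crop(im,190,160,290,260,5,'pics/c2.png')
crop(im,380,200,480,280,6,'pics/c3.png')
im=cv2.imread('pics/scene0.png')
crop(im,240,90,440,240,4,'pics/c4.png')
E
```

```text
(no output)
```

View pics/c1.png

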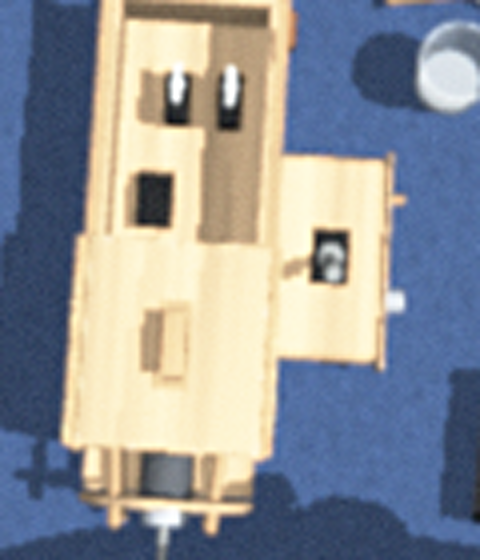

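View pics/c2.png

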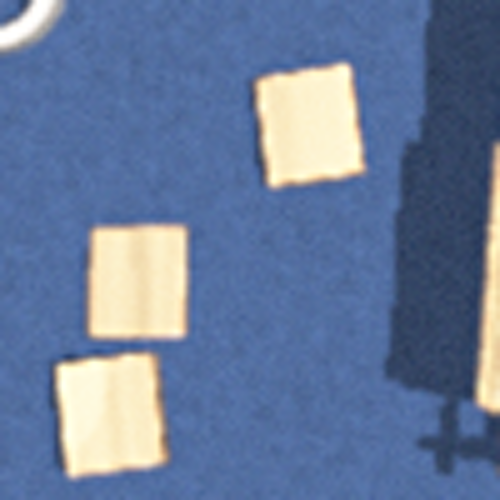

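View pics/c3.png

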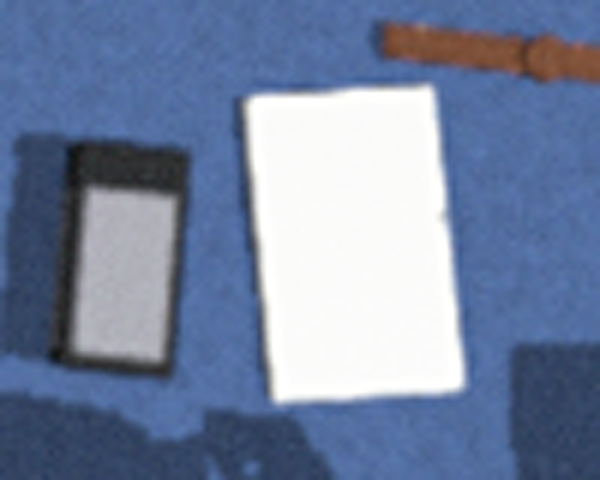

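View pics/c4.png

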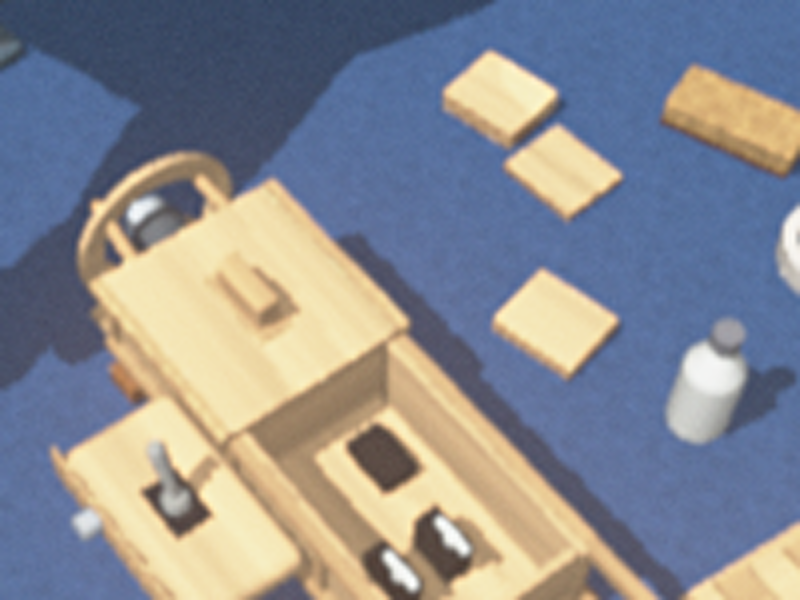

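```bash
cat > h.py <<'E'
import numpy as np, cv2, json
from scipy.optimize import least_squares
from scipy.spatial.transform import Rotation as R
def proj(c,P):
    P=np.atleast_2d(P); E=c['extrinsics']; q=P@E[:3,:3].T+E[:3,3]; k=q@c['camera_matrix'].T
    return k[:,:2]/k[:,2:]
def ray(c,uv,z):
    E=c['extrinsics']; Rm=E[:3,:3]; o=-Rm.T@E[:3,3]
    d=Rm.T@np.linalg.solve(c['camera_matrix'],np.array([uv[0],uv[1],1.]))
    return o+d*(z-o[2])/d[2]
def pose(p,P):
    c,s=np.cos(p[2]),np.sin(p[2]); P=np.atleast_2d(P)
    return np.c_[p[0]+c*P[:,0]-s*P[:,1],p[1]+s*P[:,0]+c*P[:,1],P[:,2]]
E
python3 - <<'E'
from h import *
from cell import calibration
ct,cs=calibration('top'),calibration('scene')
top={'nr':(337,243.7),'nl':(285.5,240.7),'tl':(289.5,188.7),'tr':(338,190.7)}
sc={'nl':(307.5,135),'nr':(263.75,162.5),'tr':(295.5,199.25),'tl':(342,171.25)}
H={'nr':(-78,-77),'nl':(-78,77),'tl':(78,77),'tr':(78,-77)}
dk=[((367.5,169.5),(160,-160,60)),((365,220.5),(0,-160,60))]
def res(p,full=True):
    r=[]
    for k,(x,y) in H.items():
        P=pose(p,[[x+p[3],y,103.5]])
        r+=[proj(ct,P)[0]-top[k],proj(cs,P)[0]-sc[k]]
    for uv,P in dk: r.append(proj(ct,pose(p,[P]))[0]-uv)
    return np.ravel(r)
s=least_squares(res,[400,0,0,15]); print(s.x,np.abs(s.fun).max()); print(s.fun.reshape(-1,2).round(1))
# packers in top
def box(c,pts,z,name):
    W=np.array([ray(c,p,z) for p in pts])[:,:2]
    print(name,W.mean(0).round(1),[round(float(np.linalg.norm(W[i]-W[(i+1)%4])),1) for i in range(4)],[round(float(np.degrees(np.arctan2(*(W[(i+1)%4]-W[i])[::-1]))),1) for i in range(4)])
f=lambda pts,s,o:[(p[0]/s+o[0],p[1]/s+o[1]) for p in pts]
for z in (10,15,20):
  box(ct,f([(257,78),(349,64),(366,172),(270,186)],5,(190,160)),z,'far')
  box(ct,f([(90,228),(187,225),(186,338),(88,338)],5,(190,160)),z,'mid')
  box(ct,f([(56,364),(157,354),(166,463),(68,475)],5,(190,160)),z,'near')
for z in (30,40): box(ct,f([(70,145),(188,150),(168,375),(55,360)],6,(380,200)),z,'pack')
box(ct,f([(246,98),(434,86),(465,386),(275,402)],6,(380,200)),8,'tile')
E
```

```text
[ 4.69473306e+02  2.70908953e+01 -6.21360930e-02  5.80152778e+00] 1.8572437902142838
[[ 0.3 -0.7]
 [-1.6 -1.6]
 [-0.3 -0.5]
 [ 0.1 -0.6]
 [-1.  -0.8]
 [ 0.4 -1.2]
 [ 1.9 -0.2]
 [ 0.2  0.7]
 [-0.4 -0.2]
 [ 0.   0.1]]
far [580.7 225.9] [60.5, 71.8, 62.7, 71.4] [-81.9, -170.7, 97.8, 7.6]
mid [479.8 336.2] [62.8, 72.7, 63.1, 70.8] [-88.8, -179.5, 89.5, 0.3]
near [395.8 351.1] [65.1, 69.6, 62.8, 71.1] [-84.9, -174.2, 96.4, 7.6]
far [580.  224.9] [60.3, 71.5, 62.4, 71.1] [-81.9, -170.7, 97.8, 7.6]
mid [479.5 334.8] [62.5, 72.4, 62.8, 70.5] [-88.8, -179.5, 89.5, 0.3]
near [395.8 349.7] [64.8, 69.3, 62.6, 70.8] [-84.9, -174.2, 96.4, 7.6]
far [579.3 224. ] [60.0, 71.2, 62.2, 70.8] [-81.9, -170.7, 97.8, 7.6]
mid [479.2 333.4] [62.3, 72.1, 62.6, 70.2] [-88.8, -179.5, 89.5, 0.3]
near [395.9 348.3] [64.5, 69.0, 62.3, 70.5] [-84.9, -174.2, 96.4, 7.6]
pack [ 390.5 -243.4] [61.7, 117.0, 58.8, 111.7] [-93.0, 173.0, 82.0, -5.6]
pack [ 390.7 -241.5] [61.2, 116.1, 58.3, 110.8] [-93.0, 173.0, 82.0, -5.6]
tile [ 397.1 -371.8] [100.4, 158.3, 100.3, 160.4] [-86.9, -176.7, 94.3, 3.3]
```

```bash
cat >> h.py <<'E'
def plan(x,y,z,yawdeg,s=None):
    """shift/turn in tool axes from sensed pose to a tool-down pose"""
    from cell import env
    s=s or env.sense()
    Rc=R.from_quat(s['orientation'])
    t=np.radians(yawdeg)
    X=np.array([np.cos(t),np.sin(t),0]);Z=np.array([0,0,-1.]);Y=np.cross(Z,X)
    Rt=R.from_matrix(np.c_[X,Y,Z])
    d=Rc.inv().apply(np.array([x,y,z])-s['tool_pos'])
    print('t',round(s['time_s'],2),'pos',s['tool_pos'].round(1),'yaw',round(float(np.degrees(np.arctan2(*Rc.as_matrix()[1::-1,0]))),1),'xyz',d.round(1).tolist(),'dr',(Rc.inv()*Rt).as_rotvec().round(3).tolist(),'F',s['force'].round(1),'w',round(s['gripper_width']*85,1), 'z3',Rc.as_matrix()[:,2].round(3))
def snap(cam,name,box=None,f=1):
    from cell import grab_frame,calibration
    c=calibration(cam); im=grab_frame(cam)[:,:,::-1]
    np.save('pics/'+name+'.npy',np.array([c['extrinsics'].tolist(),np.pad(c['camera_matrix'],((0,1),(0,1))).tolist()]))
    cv2.imwrite('pics/'+name+'_raw.png',im)
    if box is not None: im=im[box[1]:box[3],box[0]:box[2]]
    cv2.imwrite('pics/'+name+'.png',cv2.resize(np.ascontiguousarray(im),None,fx=f,fy=f,interpolation=cv2.INTER_CUBIC))
def cal(name):
    a=np.load('pics/'+name+'.npy'); return {'extrinsics':a[0],'camera_matrix':a[1][:3,:3]}
E
python3 -m handwheel '[{"dr":[0,0,-0.13],"xyz":[0,0,-30],"grip":0},{"dr":[0,0,-0.27],"xyz":[0,0,-60],"grip":0},{"dr":[0,0,-0.4],"xyz":[0,0,-90],"grip":0},{"dr":[0,0,-0.54],"xyz":[0,0,-120],"grip":0},{"dr":[0,0,-0.66],"xyz":[0,0,-120],"grip":0}]'
python3 - <<'E'
from h import *
plan(330,-350,330,15)
E
```

```text
time_s: 0.65
tool_pos: [218.6, -478.6, 356.0]
orientation: [0.972, -0.236, 0.002, 0.003]
force: [0.2, 0.6, 0.6]
gripper_width: 1.003
t 0.65 pos [ 218.6 -478.6  356. ] yaw -27.3 xyz [39.8, -165.5, 25.3] dr [0.007, -0.003, -0.739] F [0.2 0.6 0.6] w 85.3 z3 [ 0.002 -0.007 -1.   ]
```

```bash
python3 -m handwheel '[{"dr":[0,0,-0.14],"xyz":[8,-33,0],"grip":0},{"dr":[0,0,-0.28],"xyz":[16,-66,0],"grip":0},{"dr":[0,0,-0.42],"xyz":[24,-99,0],"grip":0},{"dr":[0,0,-0.56],"xyz":[32,-132,0],"grip":0},{"dr":[0,0,-0.7],"xyz":[40,-165,0],"grip":0}]'
python3 - <<'E'
from h import *
plan(390,-180,350,50)
E
```

```text
time_s: 1.15
tool_pos: [330.9, -348.7, 350.9]
orientation: [0.994, 0.111, -0.0, -0.0]
force: [0.9, -0.3, -0.4]
gripper_width: 0.999
t 1.15 pos [ 330.9 -348.7  350.9] yaw 12.8 xyz [95.1, -151.4, 1.0] dr [-0.001, -0.0, -0.649] F [ 0.9 -0.3 -0.4] w 84.9 z3 [-0.     0.001 -1.   ]
```

```bash
python3 -m handwheel '[{"dr":[0,0,-0.13],"xyz":[19,-30,0],"grip":0.5},{"dr":[0,0,-0.26],"xyz":[38,-60,0],"grip":1},{"dr":[0,0,-0.39],"xyz":[57,-90,0],"grip":1},{"dr":[0,0,-0.52],"xyz":[76,-120,0],"grip":1},{"dr":[0,0,-0.65],"xyz":[95,-151,0],"grip":1}]'
python3 - <<'E'
from h import *
plan(400,-60,350,86.4)
E
```

```text
time_s: 1.65
tool_pos: [390.5, -180.4, 350.9]
orientation: [0.906, 0.423, -0.0, -0.0]
force: [0.7, 0.0, -0.0]
gripper_width: 0.147
t 1.65 pos [ 390.5 -180.4  350.9] yaw 50.0 xyz [98.4, -70.1, 1.0] dr [-0.0, -0.0, -0.635] F [ 0.7  0.  -0. ] w 12.5 z3 [-0.  0. -1.]
```

```bash
python3 -m handwheel '[{"dr":[0,0,-0.13],"xyz":[20,-14,0],"grip":1},{"dr":[0,0,-0.26],"xyz":[40,-28,0],"grip":1},{"dr":[0,0,-0.39],"xyz":[60,-42,0],"grip":1},{"dr":[0,0,-0.52],"xyz":[80,-56,0],"grip":1},{"dr":[0,0,-0.635],"xyz":[98,-70,0],"grip":1}]'
python3 - <<'E'
from h import *
snap('wrist','w1',None,1.25)
plan(400,-60,350,86.4)
E
```

```text
time_s: 2.15
tool_pos: [400.1, -60.7, 351.0]
orientation: [0.729, 0.685, -0.0, -0.0]
force: [0.2, 0.5, 0.3]
gripper_width: -0.003
t 2.2 pos [399.9 -57.9 351.4] yaw 86.7 xyz [-2.1, 0.2, 1.4] dr [-0.0, -0.003, 0.006] F [-0.9  1.5  0.6] w 0.1 z3 [ 0.     0.003 -1.   ]
```

View pics/w1.png

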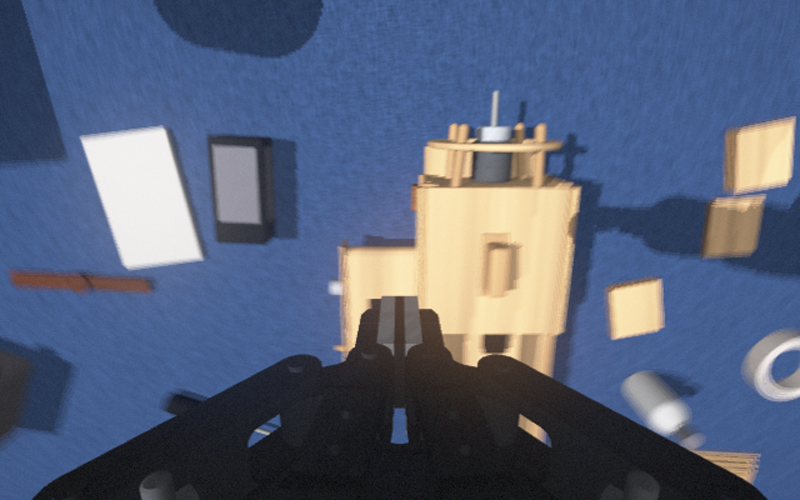

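```bash

python3 - <<'E'
from h import *
snap('wrist','w2',(240,90,480,320),3)
im=cv2.imread('pics/w2_raw.png')
cv2.imwrite('pics/w2b.png',cv2.resize(im[80:240,50:250],None,fx=4,fy=3.7))
cv2.imwrite('pics/w2c.png',cv2.resize(im[80:280,470:640],None,fx=3,fy=3,interpolation=cv2.INTER_CUBIC))
plan(400,-60,350,86.4)
E
```

```text
t 2.25 pos [400.  -59.8 351.4] yaw 86.4 xyz [-0.2, -0.0, 1.4] dr [-0.0, -0.001, -0.001] F [ 0.6 -0.7  0.8] w 0.1 z3 [ 0.     0.001 -1.   ]
```

View pics/w2.png

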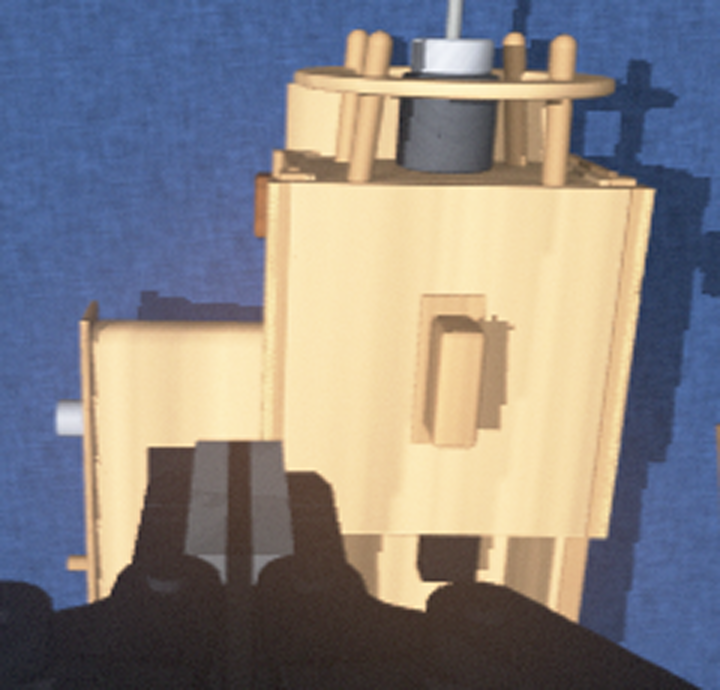

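View pics/w2b.png

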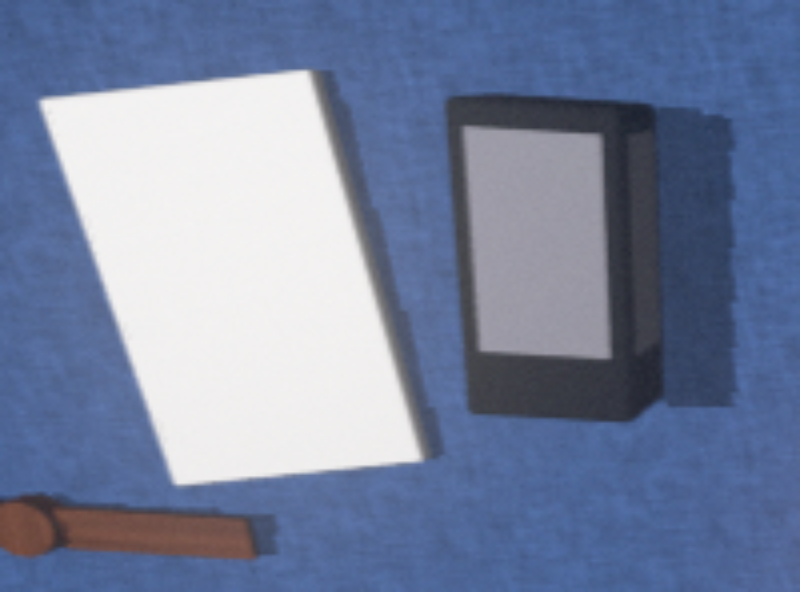

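View pics/w2c.png

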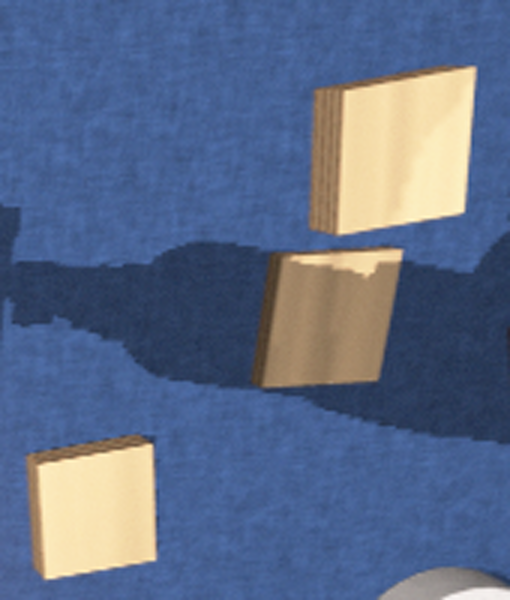

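```bash

python3 - <<'E'
from h import *
from cell import calibration
ct,cs=calibration('top'),calibration('scene'); cw=cal('w2')
top={'nr':(337,243.7),'nl':(285.5,240.7),'tl':(289.5,188.7),'tr':(338,190.7)}
sc={'nl':(307.5,135),'nr':(263.75,162.5),'tr':(295.5,199.25),'tl':(342,171.25)}
H={'nr':(-78,-77),'nl':(-78,77),'tl':(78,77),'tr':(78,-77)}
wr={'nr':(328.3,150.7),'nl':(458.3,152.7),'tl':(442.3,269.3)}
dk=[((367.5,169.5),(160,-160,60)),((365,220.5),(0,-160,60))]
def res(p):
    r=[]
    for k,(x,y) in H.items():
        P=pose(p,[[x+p[3],y,103.5]])
        r+=[proj(ct,P)[0]-top[k],proj(cs,P)[0]-sc[k]]
        if k in wr: r+=[2*(proj(cw,P)[0]-wr[k])]
    for uv,P in dk: r.append(proj(ct,pose(p,[P]))[0]-uv)
    return np.ravel(r)
s=least_squares(res,[400,0,0,15],loss='soft_l1'); print('fus',s.x.round(3)); print(res(s.x).reshape(-1,2).round(1).tolist())
def rw(p): 
    return np.ravel([proj(cw,pose([p[0],p[1],p[2]],[[*H[k],103.5]]))[0]-wr[k] for k in wr])
a=least_squares(rw,[470,27,0]);print('hatch from wrist',a.x.round(3),a.fun.round(1))
f=lambda pts,sx,sy,o:np.array([(p[0]/sx+o[0],p[1]/sy+o[1]) for p in pts])
def fit(pts,idx,L,W,x0,name):
    # idx: corner sign (sx,sy,top?)
    def r(p):
        P=[[i[0]*L/2,i[1]*W/2,p[3]*i[2]] for i in idx]
        return (proj(cw,pose(p,P))-pts).ravel()
    s=least_squares(r,x0); print(name,s.x.round(3),'deg',round(np.degrees(s.x[2]),1),s.fun.round(1))
T=[(-1,-1,1),(-1,1,1),(1,1,1),(1,-1,1)]
fit(f([(447,98),(622,108),(630,420),(472,412),(662,398),(655,107)],4,3.7,(50,80)),T+[(1,1,0),(-1,1,0)],120,60,[390,-243,0,35],'pack')
for n,pts,x0 in [('near',[(343,90),(476,67),(465,213),(337,235),(317,92),(311,228)],[396,349,0.1,15]),('mid',[(278,255),(402,249),(379,382),(264,387),(268,262),(254,387)],[479,335,0,15]),('far',[(37,464),(154,442),(157,560),(45,579),(28,457),(35,571)],[580,225,.1,15])]:
    fit(f(pts,3,3,(470,80)),T+[(-1,-1,0),(1,-1,0)],70,60,x0,n)
def ft(p): return (proj(cw,pose(p,[[i[0]*80,i[1]*50,8] for i in T]))-f([(42,100),(310,70),(425,460),(176,485)],4,3.7,(50,80))).ravel()
s=least_squares(ft,[397,-371,0]);print('tile',s.x.round(3),s.fun.round(1))
E
```

```text
fus [ 4.70684e+02  2.70130e+01 -7.00000e-02  3.83400e+00]
[[0.1, -0.3], [-1.7, -2.0], [1.6, 0.6], [-0.4, -0.5], [0.2, -0.7], [-0.9, -0.1], [-0.8, -0.7], [0.2, -1.1], [-0.3, -0.4], [2.0, 0.3], [-0.3, 0.5], [0.0, -0.1], [0.0, 0.1]]
hatch from wrist [ 4.74444e+02  2.66310e+01 -7.00000e-02] [ 0.7  0.2 -0.5 -0.1 -0.2 -0.2]
pack [ 3.92636e+02 -2.44108e+02 -1.23000e-01  3.24670e+01] deg -7.0 [-0.3 -0.2  0.6  0.2  1.1  0.3 -0.8 -0.1 -0.2  0.3 -0.4 -0.5]
near [3.99282e+02 3.54306e+02 1.29000e-01 1.72990e+01] deg 7.4 [ 0.3  0.3 -0.2 -0.2 -0.4  0.   0.3  0.2 -0.2 -0.9  0.2  0.5]
mid [4.84937e+02 3.41149e+02 3.30000e-02 6.80000e+00] deg 1.9 [ 0.4  1.5 -0.7  0.   0.  -0.6 -0.3  1.   0.6 -1.7  0.  -0.4]
far [5.84966e+02 2.30453e+02 1.45000e-01 1.10800e+01] deg 8.3 [ 0.3  0.2 -0.6  0.5 -0.4 -0.1  0.2  0.1  0.1 -0.2  0.4 -0.6]
tile [ 3.98776e+02 -3.68138e+02  5.50000e-02] [-1.  -0.5  0.7 -0.5  0.4  0.6 -0.1  0.7]
```

```bash
cat >> h.py <<'E'
FUS=[470.7,27.0,-0.070]
def W(x,y,z=0): return pose(FUS,[[x,y,z]])[0]
E
python3 - <<'E'
from h import *
print(W(80,-115,68),W(60.4,-115,111.8))
plan(*W(20,-115,200),86)
E
```

```text
[542.46065258 -93.31379282  68.        ] [522.90865297 -91.94291301 111.8       ]
t 2.25 pos [400.  -59.8 351.4] yaw 86.4 xyz [-24.2, 84.3, 151.4] dr [-0.0, -0.001, 0.006] F [ 0.6 -0.7  0.8] w 0.1 z3 [ 0.     0.001 -1.   ]
```

```bash
python3 -m handwheel '[{"dr":[0,0,0],"xyz":[-6,21,38],"grip":1},{"dr":[0,0,0],"xyz":[-12,42,76],"grip":1},{"dr":[0,0,0],"xyz":[-18,63,114],"grip":1},{"dr":[0,0,0],"xyz":[-24,84,151],"grip":1},{"dr":[0,0,0],"xyz":[-24,84,151],"grip":1}]'
python3 - <<'E'
from h import *
plan(*W(20,-115,100),86)
snap('wrist','w3',None,1.25)
snap('top','t3',(270,130,390,270),4)
snap('scene','s3',(240,150,360,260),5)
E
```

```text
time_s: 2.75
tool_pos: [480.1, -91.8, 192.9]
orientation: [0.732, 0.682, -0.003, -0.005]
force: [-0.8, 0.7, -0.7]
gripper_width: 0.001
t 2.75 pos [480.1 -91.8 192.9] yaw 86.0 xyz [2.6, 3.4, 92.9] dr [-0.012, -0.002, -0.001] F [-0.8  0.7 -0.7] w 0.0 z3 [-0.011  0.003 -1.   ]
```

View pics/w3.png

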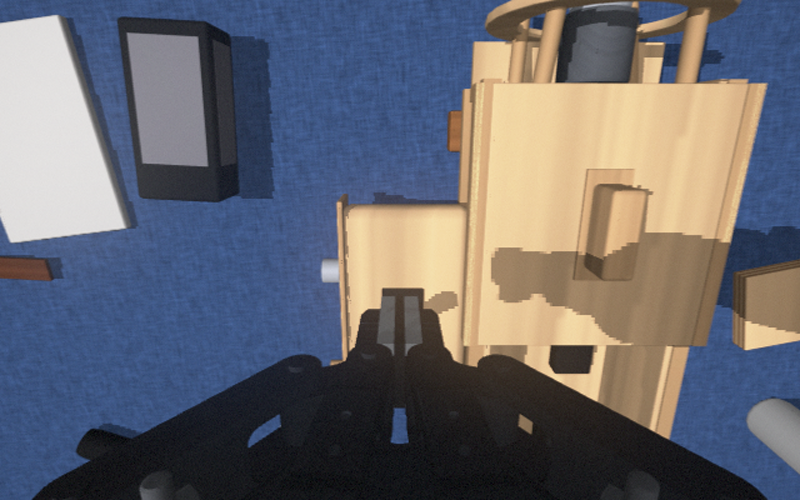

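View pics/s3.png

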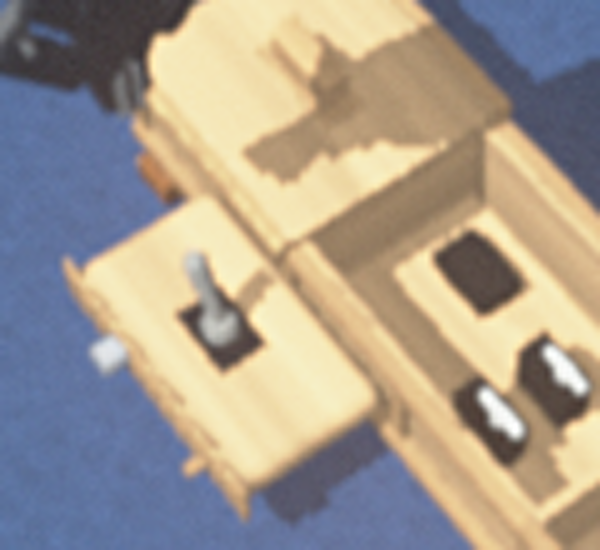

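```bash
python3 -m handwheel '[{"dr":[0,0,0],"xyz":[3,-4,30],"grip":1},{"dr":[0,0,0],"xyz":[3,-4,60],"grip":1},{"dr":[0,0,0],"xyz":[3,-4,92],"grip":1},{"dr":[0,0,0],"xyz":[3,-4,92],"grip":1},{"dr":[0,0,0],"xyz":[3,-4,92],"grip":1}]'
python3 - <<'E'
from h import *
plan(*W(60,-115,100),86)
E
```

```text
time_s: 3.4
tool_pos: [479.1, -88.4, 110.5]
orientation: [0.731, 0.683, 0.001, 0.001]
force: [0.6, -1.1, 0.3]
gripper_width: 0.0
t 3.4 pos [479.1 -88.4 110.5] yaw 86.1 xyz [-0.5, 43.5, 10.6] dr [0.002, 0.001, 0.002] F [ 0.6 -1.1  0.3] w 0.0 z3 [ 0.002 -0.001 -1.   ]
```

```bash
python3 -m handwheel '[{"dr":[0,0,0],"xyz":[0,8,12],"grip":1},{"dr":[0,0,0],"xyz":[0,16,12],"grip":1},{"dr":[0,0,0],"xyz":[0,24,12],"grip":1},{"dr":[0,0,0],"xyz":[0,32,12],"grip":1},{"dr":[0,0,0],"xyz":[0,38,12],"grip":1}]'
python3 - <<'E'
from h import *
plan(*W(70,-115,100),86)
snap('scene','s4',(240,150,360,260),5)
E
```

```text
time_s: 3.9
tool_pos: [516.3, -90.9, 96.9]
orientation: [0.731, 0.683, -0.001, -0.001]
force: [-3.5, 0.4, 3.5]
gripper_width: 0.0
t 3.9 pos [516.3 -90.9  96.9] yaw 86.1 xyz [-0.6, 16.3, -3.1] dr [-0.002, 0.001, 0.002] F [-3.5  0.4  3.5] w 0.0 z3 [-0.002 -0.    -1.   ]
```

View pics/s4.png

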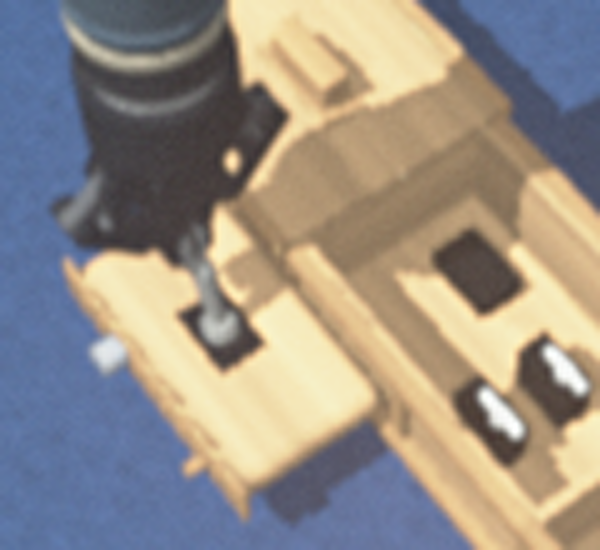

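Fingers now touch the lever (−3.5 N). Push on past centre.

```bash
python3 -m handwheel '[{"dr":[0,0,0],"xyz":[0,6,0],"grip":1},{"dr":[0,0,0],"xyz":[0,12,0],"grip":1},{"dr":[0,0,0],"xyz":[0,18,0],"grip":1},{"dr":[0,0,0],"xyz":[0,22,0],"grip":1},{"dr":[0,0,0],"xyz":[0,22,0],"grip":1}]'
python3 - <<'E'
from h import *
plan(*W(60,-115,100),86)
snap('scene','s5',(240,150,360,260),5)
E
```

```text
time_s: 4.45
tool_pos: [539.1, -92.3, 96.1]
orientation: [0.731, 0.683, 0.0, 0.0]
force: [0.2, -0.2, -0.4]
gripper_width: -0.002
t 4.45 pos [539.1 -92.3  96.1] yaw 86.1 xyz [-0.8, -16.5, -3.9] dr [0.0, -0.0, 0.002] F [ 0.2 -0.2 -0.4] w -0.2 z3 [ 0.  0. -1.]
```

View pics/s5.png

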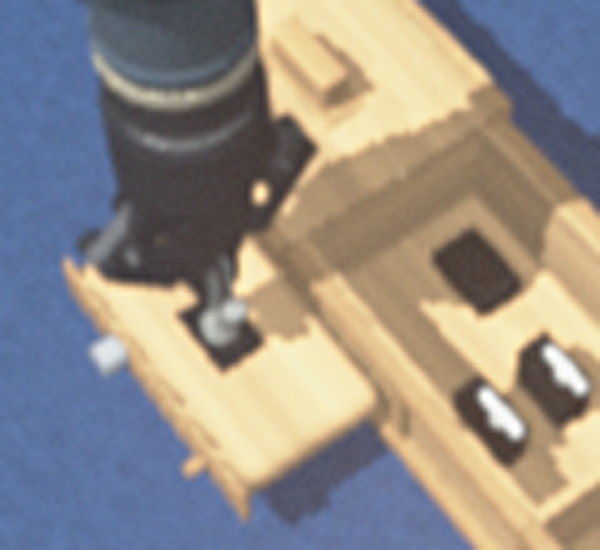

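```bash
python3 -m handwheel '[{"dr":[0,0,0],"xyz":[0,-8,-30],"grip":1},{"dr":[0,0,0],"xyz":[0,-8,-75],"grip":1},{"dr":[0,0,0],"xyz":[0,-8,-75],"grip":1},{"dr":[0,0,0],"xyz":[0,-8,-75],"grip":1},{"dr":[0,0,0],"xyz":[0,-8,-75],"grip":1}]'
python3 - <<'E'
from h import *
plan(*W(-48,0,170),86)
E
```

```text
time_s: 5.0
tool_pos: [530.1, -91.6, 170.5]
orientation: [0.731, 0.683, -0.0, -0.0]
force: [0.0, 0.7, 0.1]
gripper_width: 0.001
t 5.0 pos [530.1 -91.6 170.5] yaw 86.1 xyz [114.4, -115.3, 0.7] dr [-0.001, -0.0, 0.002] F [0.  0.7 0.1] w 0.1 z3 [-0.001  0.    -1.   ]
```

```bash
python3 -m handwheel '[{"dr":[0,0,0],"xyz":[30,-30,0],"grip":1},{"dr":[0,0,0],"xyz":[60,-60,0],"grip":1},{"dr":[0,0,0],"xyz":[90,-90,0],"grip":1},{"dr":[0,0,0],"xyz":[114,-115,0],"grip":1},{"dr":[0,0,0],"xyz":[114,-115,0],"grip":1}]'
python3 - <<'E'
from h import *
plan(*W(-48,0,112),86)
snap('wrist','w6',None,1.25)
E
```

```text
time_s: 5.5
tool_pos: [419.7, 32.4, 169.4]
orientation: [0.729, 0.684, -0.001, -0.002]
force: [0.1, -0.3, 0.8]
gripper_width: -0.002
t 5.5 pos [419.7  32.4 169.4] yaw 86.3 xyz [-1.9, 3.5, 57.4] dr [-0.005, -0.001, 0.006] F [ 0.1 -0.3  0.8] w -0.2 z3 [-0.005  0.002 -1.   ]
```

View pics/w6.png

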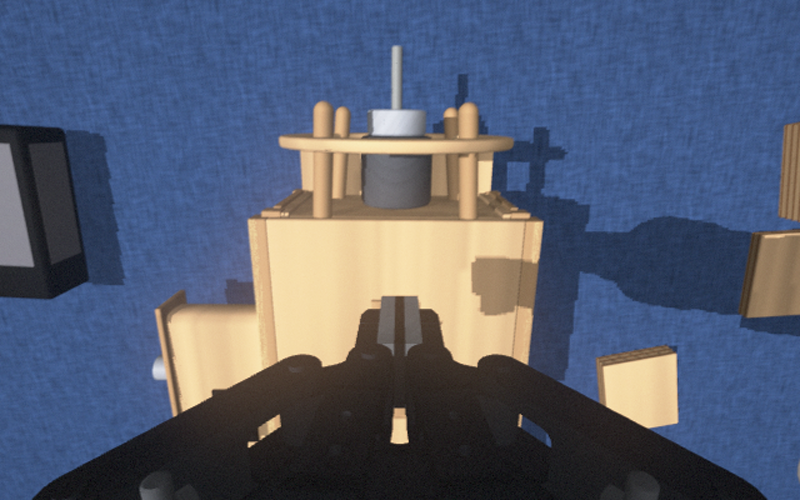

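```bash
python3 -m handwheel '[{"dr":[0,0,0],"xyz":[-2,0,20],"grip":1},{"dr":[0,0,0],"xyz":[-2,0,40],"grip":1},{"dr":[0,0,0],"xyz":[-2,0,57],"grip":1},{"dr":[0,0,0],"xyz":[-2,0,57],"grip":1},{"dr":[0,0,0],"xyz":[-2,0,57],"grip":1}]'
python3 -m handwheel '[{"dr":[0,0,0],"xyz":[0,10,0],"grip":1},{"dr":[0,0,0],"xyz":[0,20,0],"grip":1},{"dr":[0,0,0],"xyz":[0,30,0],"grip":1},{"dr":[0,0,0],"xyz":[0,40,0],"grip":1},{"dr":[0,0,0],"xyz":[0,50,0],"grip":1}]'
python3 - <<'E'
from h import *
plan(*W(120,0,112),86)
E
```

```text
time_s: 6.05
tool_pos: [423.1, 27.3, 113.6]
orientation: [0.731, 0.682, -0.001, -0.001]
force: [0.2, -0.1, 0.8]
gripper_width: -0.002
time_s: 6.55
tool_pos: [474.4, 24.3, 114.6]
orientation: [0.731, 0.683, -0.0, 0.0]
force: [-2.5, -0.6, 1.5]
gripper_width: -0.004
t 6.55 pos [474.4  24.3 114.6] yaw 86.1 xyz [2.2, 116.2, 2.6] dr [0.0, 0.0, 0.002] F [-2.5 -0.6  1.5] w -0.3 z3 [ 0. -0. -1.]
```

```bash
python3 -m handwheel '[{"dr":[0,0,0],"xyz":[0,12,2],"grip":1},{"dr":[0,0,0],"xyz":[0,24,2],"grip":1},{"dr":[0,0,0],"xyz":[1,36,2],"grip":1},{"dr":[0,0,0],"xyz":[1,48,2],"grip":1},{"dr":[0,0,0],"xyz":[1,60,2],"grip":1}]'
python3 -m handwheel '[{"dr":[0,0,0],"xyz":[0,12,0],"grip":1},{"dr":[0,0,0],"xyz":[0,24,0],"grip":1},{"dr":[0,0,0],"xyz":[0,36,0],"grip":1},{"dr":[0,0,0],"xyz":[0,46,0],"grip":1},{"dr":[0,0,0],"xyz":[0,54,0],"grip":1}]'
python3 - <<'E'
from h import *
plan(*W(120,0,112),86)
snap('scene','s7',(240,90,440,240),4)
E
```

```text
time_s: 7.05
tool_pos: [534.0, 21.0, 112.0]
orientation: [0.731, 0.683, -0.001, 0.0]
force: [-1.8, -0.6, 1.0]
gripper_width: 0.002
time_s: 7.55
tool_pos: [587.8, 17.4, 111.9]
orientation: [0.731, 0.683, -0.0, -0.0]
force: [-1.3, -1.1, 1.1]
gripper_width: -0.002
t 7.55 pos [587.8  17.4 111.9] yaw 86.1 xyz [1.3, 2.5, -0.1] dr [-0.001, 0.0, 0.002] F [-1.3 -1.1  1.1] w -0.2 z3 [-0.001 -0.    -1.   ]
```

View pics/s7.png

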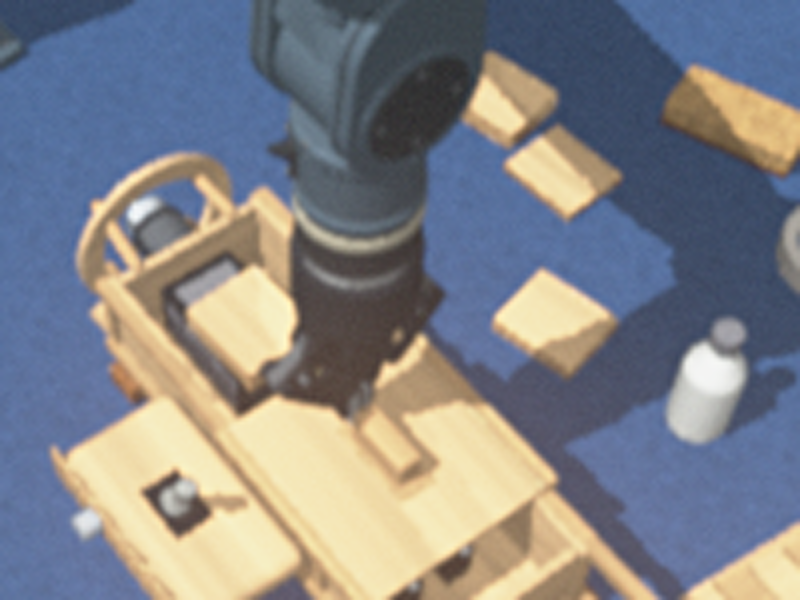

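```bash
python3 -m handwheel '[{"dr":[0,0,0],"xyz":[0,-10,-20],"grip":1},{"dr":[0,0,0],"xyz":[0,-20,-60],"grip":0.3},{"dr":[0,0,0],"xyz":[0,-40,-100],"grip":0.1},{"dr":[0,0,0],"xyz":[0,-60,-120],"grip":0.1},{"dr":[0,0,0],"xyz":[0,-60,-120],"grip":0.1}]'
python3 - <<'E'
from h import *
plan(*W(0,0,150),86)
snap('wrist','w8',None,1.25)
E
```

```text
time_s: 8.1
tool_pos: [528.4, 22.3, 237.9]
orientation: [0.73, 0.683, 0.004, 0.003]
force: [0.7, 0.3, 0.7]
gripper_width: 0.68
t 8.1 pos [528.4  22.3 237.9] yaw 86.2 xyz [0.7, -58.7, 87.4] dr [0.01, -0.001, 0.003] F [0.7 0.3 0.7] w 57.8 z3 [ 0.01  0.   -1.  ]
```

View pics/w8.png

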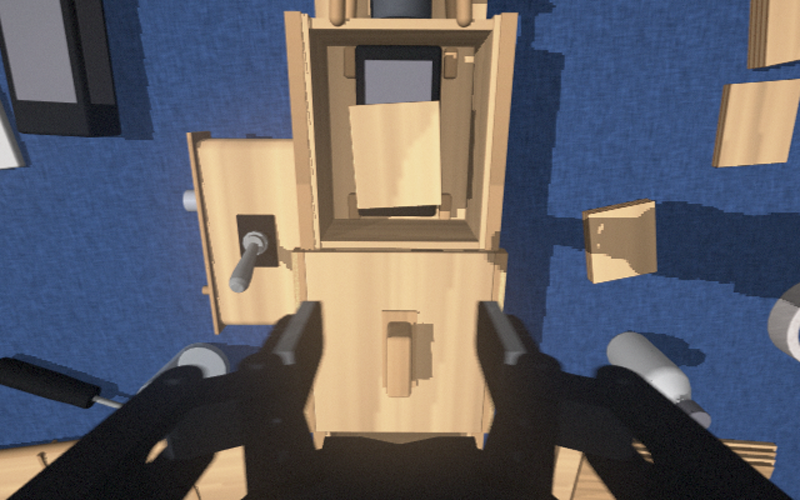

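```bash
python3 - <<'E'
from h import *
cw=cal('w8')
for x in(-70,0,70):
    print(x,(proj(cw,[W(x,-73,96.5),W(x,73,96.5),W(x,-30,75),W(x,30,75)])*1.25).round(0).tolist())
print('pack',(proj(cw,[W(x,y,75) for x in(-60,60) for y in(-30,30)])*1.25).round(0).tolist())
print('floor',(proj(cw,[W(x,y,25) for x in(-70,70) for y in(-58,58)])*1.25).round(0).tolist())
print('hatch155',(proj(cw,[W(x+155,y,103.5) for x in(-78,78) for y in(-77,77)])*1.25).round(0).tolist())
print('iso off tip',(proj(cw,[W(99.6,-115,111.8)])*1.25).round(0).tolist())
P=np.array([ray(cw,np.array(p)/1.25,95) for p in [(349,108),(438,100),(441,205),(358,209)]])
print(P.round(1)); print(P.mean(0)); d=P[2]+P[3]-P[0]-P[1]; print(np.degrees(np.arctan2(d[1],d[0])))
E
```

```text
-70 [[283.0, 24.0], [518.0, 25.0], [356.0, 31.0], [445.0, 31.0]]
0 [[291.0, 140.0], [509.0, 141.0], [358.0, 138.0], [442.0, 139.0]]
70 [[298.0, 240.0], [501.0, 241.0], [361.0, 232.0], [438.0, 232.0]]
pack [[356.0, 47.0], [445.0, 47.0], [360.0, 219.0], [439.0, 220.0]]
floor [[326.0, 43.0], [474.0, 44.0], [334.0, 217.0], [465.0, 217.0]]
hatch155 [[291.0, 252.0], [508.0, 253.0], [305.0, 433.0], [493.0, 433.0]]
iso off tip [[236.0, 286.0]]
[[447.9  -5.1  95. ]
 [446.8  53.5  95. ]
 [516.9  52.9  95. ]
 [515.9  -5.7  95. ]]
[481.86865942  23.88591953  95.        ]
-0.4814519159372703
```

```bash
python3 - <<'E'
from h import *
plan(481.9,23.9,130,89.5)
E
python3 -m handwheel '[{"dr":[0,0,-0.03],"xyz":[0,-20,20],"grip":0.15},{"dr":[0,0,-0.057],"xyz":[-1,-46,50],"grip":0.15},{"dr":[0,0,-0.057],"xyz":[-1,-46,80],"grip":0.15},{"dr":[0,0,-0.057],"xyz":[-1,-46,107],"grip":0.15},{"dr":[0,0,-0.057],"xyz":[-1,-46,107],"grip":0.15}]'
python3 - <<'E'
from h import *
snap('wrist','w9',None,1.25)
plan(481.9,23.9,76,89.5)
E
```

```text
t 8.15 pos [528.6  22.2 235.2] yaw 86.1 xyz [-1.5, -47.4, 104.9] dr [0.007, -0.0, -0.059] F [ 0.3  0.1 -0.2] w 65.1 z3 [ 0.007  0.    -1.   ]
time_s: 8.65
tool_pos: [477.1, 24.5, 118.8]
orientation: [0.711, 0.703, -0.003, -0.005]
force: [0.0, -0.1, 0.7]
gripper_width: 0.852
t 8.7 pos [478.9  24.3 121.7] yaw 89.4 xyz [-0.4, 3.3, 45.6] dr [-0.007, -0.001, -0.002] F [-0.2  0.1  1.8] w 72.1 z3 [-0.007  0.001 -1.   ]
```

View pics/w9.png

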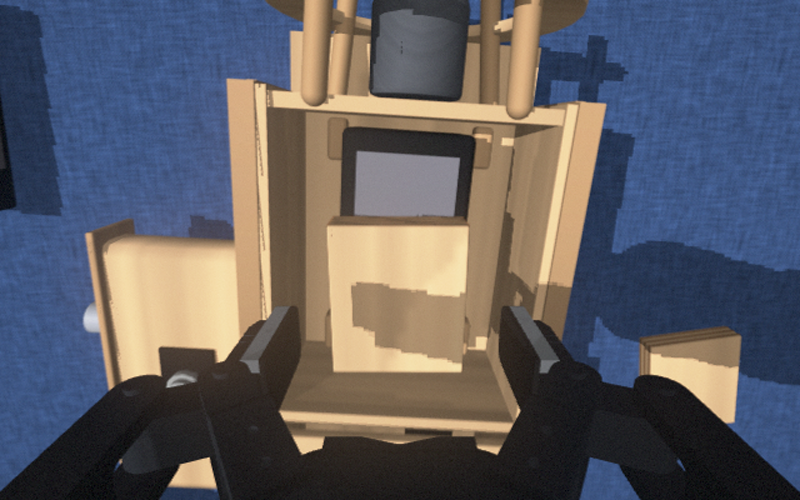

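```bash
python3 -m handwheel '[{"dr":[0,0,0],"xyz":[0,1,12],"grip":0.15},{"dr":[0,0,0],"xyz":[0,1,25],"grip":0.15},{"dr":[0,0,0],"xyz":[0,1,36],"grip":0.15},{"dr":[0,0,0],"xyz":[0,1,44],"grip":0.15},{"dr":[0,0,0],"xyz":[0,1,44],"grip":0.15}]'
python3 -m handwheel '[{"dr":[0,0,0],"xyz":[0,0,0],"grip":0.5},{"dr":[0,0,0],"xyz":[0,0,0],"grip":0.6},{"dr":[0,0,0],"xyz":[0,0,0],"grip":0.6},{"dr":[0,0,0],"xyz":[0,0,0],"grip":0.6},{"dr":[0,0,0],"xyz":[0,0,0],"grip":0.6}]' 40
python3 - <<'E'
from h import *
snap('wrist','w10',None,1.25)
plan(481.9,23.9,76,89.5)
E
```

```text
time_s: 9.2
tool_pos: [481.1, 24.0, 79.7]
orientation: [0.711, 0.703, -0.001, -0.001]
force: [-1.1, 0.8, 0.1]
gripper_width: 0.85
time_s: 9.7
tool_pos: [482.5, 23.9, 81.7]
orientation: [0.711, 0.703, 0.0, 0.0]
force: [-1.1, 0.3, 1.1]
gripper_width: 0.681
t 9.75 pos [482.5  23.9  81.7] yaw 89.4 xyz [0.0, -0.6, 5.7] dr [0.001, 0.0, -0.002] F [-0.3 -0.3  1. ] w 58.4 z3 [ 0.001 -0.    -1.   ]
```

View pics/w10.png

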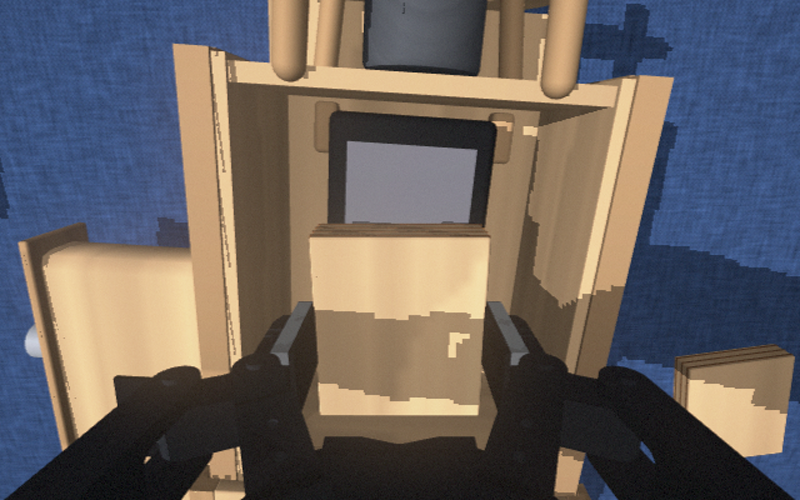

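```bash
python3 -m handwheel '[{"dr":[0,0,0],"xyz":[0,0,-15],"grip":0.6},{"dr":[0,0,0],"xyz":[0,0,-35],"grip":0.6},{"dr":[0,0,0],"xyz":[0,0,-60],"grip":0.6},{"dr":[0,0,0],"xyz":[0,0,-90],"grip":0.6},{"dr":[0,0,0],"xyz":[0,0,-90],"grip":0.6}]'
python3 - <<'E'
from h import *
snap('wrist','w11',None,1.25)
plan(430,210,160,89.5)
E
```

```text
time_s: 10.25
tool_pos: [485.0, 23.6, 176.0]
orientation: [0.711, 0.703, 0.003, 0.003]
force: [0.6, -0.4, 0.6]
gripper_width: 0.682
t 10.3 pos [484.   23.7 173.7] yaw 89.4 xyz [185.7, -56.0, 13.3] dr [0.005, 0.0, -0.002] F [ 0.6 -0.1 -1.3] w 58.1 z3 [ 0.005 -0.    -1.   ]
```

View pics/w11.png

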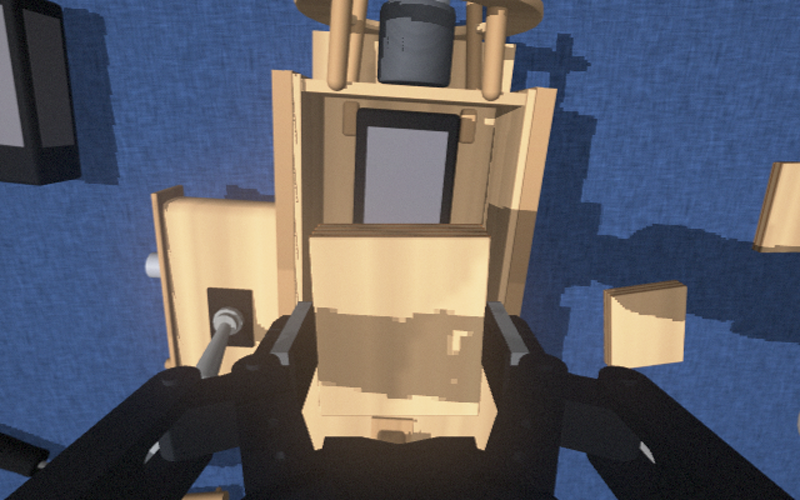

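```bash
python3 -m handwheel '[{"dr":[0,0,0],"xyz":[40,-11,-5],"grip":0.6},{"dr":[0,0,0],"xyz":[85,-22,-5],"grip":0.6},{"dr":[0,0,0],"xyz":[130,-38,-5],"grip":0.6},{"dr":[0,0,0],"xyz":[170,-56,0],"grip":0.6},{"dr":[0,0,0],"xyz":[186,-56,10],"grip":0.6}]'
python3 -m handwheel '[{"dr":[0,0,0],"xyz":[0,0,40],"grip":0.6},{"dr":[0,0,0],"xyz":[0,0,75],"grip":0.6},{"dr":[0,0,0],"xyz":[0,0,105],"grip":0.6},{"dr":[0,0,0],"xyz":[0,0,125],"grip":0.6},{"dr":[0,0,0],"xyz":[0,0,125],"grip":0.6}]'
python3 - <<'E'
from h import *
plan(430,210,7,89.5)
E
```

```text
time_s: 10.8
tool_pos: [425.7, 213.4, 160.2]
orientation: [0.709, 0.705, -0.0, -0.001]
force: [0.5, -0.9, -1.1]
gripper_width: 0.681
time_s: 11.3
tool_pos: [423.3, 209.0, 30.7]
orientation: [0.711, 0.703, -0.005, -0.002]
force: [-0.9, 0.1, -0.6]
gripper_width: 0.69
t 11.3 pos [423.3 209.   30.7] yaw 89.4 xyz [1.2, 6.9, 23.6] dr [-0.011, 0.004, -0.002] F [-0.9  0.1 -0.6] w 58.7 z3 [-0.011 -0.003 -1.   ]
```

```bash
python3 -m handwheel '[{"dr":[0,0,0],"xyz":[0,0,8],"grip":0.6},{"dr":[0,0,0],"xyz":[0,0,16],"grip":0.6},{"dr":[0,0,0],"xyz":[0,0,22],"grip":0.6},{"dr":[0,0,0],"xyz":[0,0,22],"grip":0.6},{"dr":[0,0,0],"xyz":[0,0,22],"grip":0.6}]'
python3 - <<'E'
from h import *
plan(430,210,7,89.5)
E
```

```text
time_s: 11.8
tool_pos: [428.6, 210.6, 14.7]
orientation: [0.711, 0.703, 0.0, 0.0]
force: [0.5, -0.3, -0.3]
gripper_width: 0.686
t 11.8 pos [428.6 210.6  14.7] yaw 89.4 xyz [-0.5, 1.4, 7.7] dr [0.001, -0.0, -0.002] F [ 0.5 -0.3 -0.3] w 58.3 z3 [ 0.001  0.    -1.   ]
```

```bash
python3 -m handwheel '[{"dr":[0,0,0],"xyz":[0,0,3],"grip":0.6},{"dr":[0,0,0],"xyz":[0,0,6],"grip":0.6},{"dr":[0,0,0],"xyz":[0,0,8],"grip":0.6},{"dr":[0,0,0],"xyz":[0,0,8],"grip":0.6},{"dr":[0,0,0],"xyz":[0,0,8],"grip":0.6}]'
python3 - <<'E'
from h import *
plan(430,210,7,89.5)
E
```

```text
time_s: 12.3
tool_pos: [428.3, 210.5, 6.6]
orientation: [0.711, 0.703, 0.0, 0.0]
force: [-0.2, -0.6, 1.5]
gripper_width: 0.683
t 12.3 pos [428.3 210.5   6.6] yaw 89.4 xyz [-0.5, 1.7, -0.4] dr [0.0, -0.0, -0.002] F [-0.2 -0.6  1.5] w 58.1 z3 [ 0.  0. -1.]
```

```bash
python3 -m handwheel '[{"dr":[0,0,0],"xyz":[0,0,1],"grip":0.15},{"dr":[0,0,0],"xyz":[0,0,1],"grip":0.15},{"dr":[0,0,0],"xyz":[0,0,1],"grip":0.15},{"dr":[0,0,0],"xyz":[0,0,-20],"grip":0.15},{"dr":[0,0,0],"xyz":[0,0,-60],"grip":0.15}]'
python3 -m handwheel '[{"dr":[0,0,0],"xyz":[0,0,-40],"grip":0.15},{"dr":[0,0,0],"xyz":[0,0,-80],"grip":0.15},{"dr":[0,0,0],"xyz":[0,0,-110],"grip":0.15},{"dr":[0,0,0],"xyz":[0,0,-140],"grip":0.15},{"dr":[0,0,0],"xyz":[0,0,-160],"grip":0.15}]'
python3 - <<'E'
from h import *
snap('wrist','w12',None,1.25)
plan(*W(0,-1.5,150),86)
E
```

```text
time_s: 12.8
tool_pos: [424.8, 209.3, 63.1]
orientation: [0.711, 0.703, -0.004, -0.002]
force: [0.5, 0.0, 0.9]
gripper_width: 0.849
time_s: 13.3
tool_pos: [429.0, 210.7, 229.0]
orientation: [0.711, 0.703, 0.002, 0.001]
force: [0.3, 0.0, 1.1]
gripper_width: 0.851
t 13.35 pos [430.4 211.2 232.1] yaw 89.4 xyz [-185.5, 41.5, 81.9] dr [0.008, -0.003, 0.059] F [ 0.7 -0.1  2.1] w 72.1 z3 [ 0.008  0.003 -1.   ]
```

View pics/w12.png

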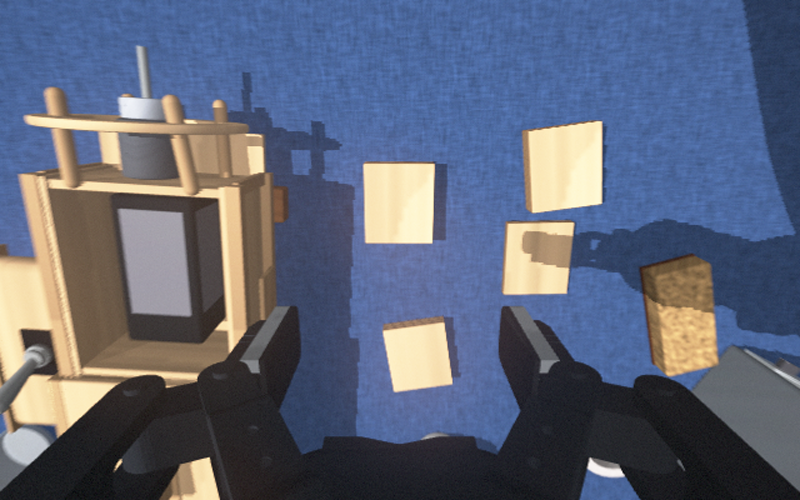

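```bash
python3 - <<'E'
import cv2
im=cv2.imread('pics/w12_raw.png')
cv2.imwrite('pics/w12a.png',cv2.resize(im[90:250,280:490],None,fx=3.8,fy=3.8,interpolation=cv2.INTER_CUBIC))
cv2.imwrite('pics/w12b.png',cv2.resize(im[240:330,290:380],None,fx=6,fy=6,interpolation=cv2.INTER_CUBIC))
E
```

```text
(no output)
```

View pics/w12a.png

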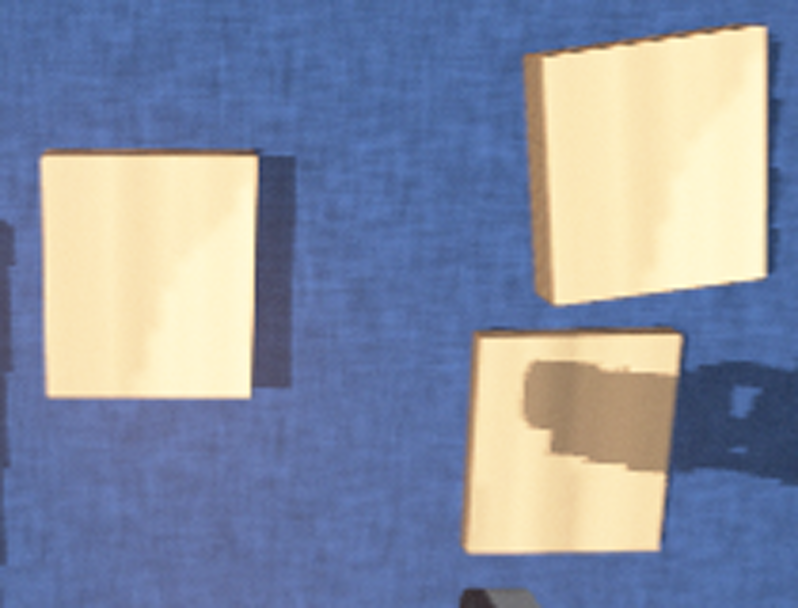

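View pics/w12b.png

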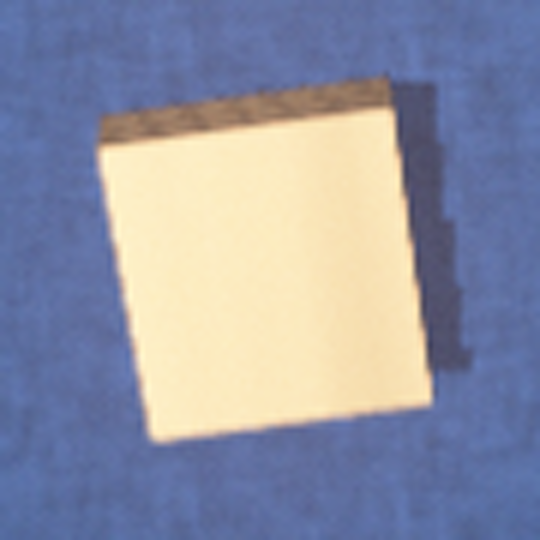

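```bash
cat >> h.py <<'E'
TT=[(-1,-1,1),(-1,1,1),(1,1,1),(1,-1,1)]
def fitbox(c,pts,idx,L,Wd,x0,name,zb=0,fixh=None):
    pts=np.array(pts,float)
    def r(p):
        h=p[3] if fixh is None else fixh
        P=[[i[0]*L/2,i[1]*Wd/2,zb+h*i[2]] for i in idx]
        return (proj(c,pose(p,P))-pts).ravel()
    s=least_squares(r,x0); print(name,s.x.round(3),'deg',round(np.degrees(s.x[2]),1),'max',np.abs(s.fun).max().round(2)); return s.x
E
python3 - <<'E'
from h import *
c=cal('w12')
a=lambda p:np.array(p)/3.8+[280,90]
b=lambda p:np.array(p)/6+[290,240]
fitbox(c,a([(42,156),(258,155),(251,397),(47,397)]),TT,70,60,[430,210,0,20],'p5')
fitbox(c,a([(542,55),(767,26),(767,275),(553,304),(525,57),(540,295)]),TT+[(-1,-1,0),(1,-1,0)],70,60,[399,352,.1,20],'near')
fitbox(c,a([(478,337),(682,333),(662,551),(467,551)]),TT,70,60,[480,340,0,10],'mid')
fitbox(c,b([(100,146),(393,108),(432,404),(152,441),(100,117),(387,76)]),TT+[(-1,-1,0),(-1,1,0)],70,60,[580,230,0,10],'far')
E
```

```text
p5 [ 4.27890e+02  2.11267e+02 -1.10000e-02  1.99920e+01] deg -0.7 max 0.19
near [3.98502e+02 3.54186e+02 1.33000e-01 1.70490e+01] deg 7.6 max 0.84
mid [4.82322e+02 3.39301e+02 1.30000e-02 1.18530e+01] deg 0.7 max 0.76
far [5.84330e+02 2.28999e+02 1.39000e-01 1.36770e+01] deg 8.0 max 0.37
```

```bash
python3 -m handwheel '[{"dr":[0,0,0.015],"xyz":[-40,10,0],"grip":0.15},{"dr":[0,0,0.03],"xyz":[-85,20,0],"grip":0.15},{"dr":[0,0,0.059],"xyz":[-130,35,15],"grip":0.15},{"dr":[0,0,0.059],"xyz":[-175,42,50],"grip":0.15},{"dr":[0,0,0.059],"xyz":[-185,42,78],"grip":0.15}]'
python3 -m handwheel '[{"dr":[0,0,0],"xyz":[0,0,0],"grip":0.15},{"dr":[0,0,0],"xyz":[0,0,0],"grip":0.15},{"dr":[0,0,0],"xyz":[0,0,0],"grip":0.15},{"dr":[0,0,0],"xyz":[0,0,0],"grip":0.15},{"dr":[0,0,0],"xyz":[0,0,0],"grip":0.15}]'
python3 - <<'E'
from h import *
snap('wrist','w13',(150,40,490,400),2)
plan(*W(0,-1.5,45),86)
E
```

```text
time_s: 13.85
tool_pos: [469.6, 21.8, 147.8]
orientation: [0.733, 0.681, 0.001, 0.001]
force: [-0.8, 0.8, -0.2]
gripper_width: 0.849
time_s: 14.35
tool_pos: [469.4, 25.8, 150.1]
orientation: [0.731, 0.683, 0.001, 0.001]
force: [-0.6, 0.5, 0.3]
gripper_width: 0.852
t 14.4 pos [469.2  25.7 149.8] yaw 86.1 xyz [-0.1, 1.2, 104.8] dr [0.003, -0.0, 0.002] F [-0.7 -0.2 -0. ] w 72.4 z3 [ 0.003 -0.    -1.   ]
```

View pics/w13.png

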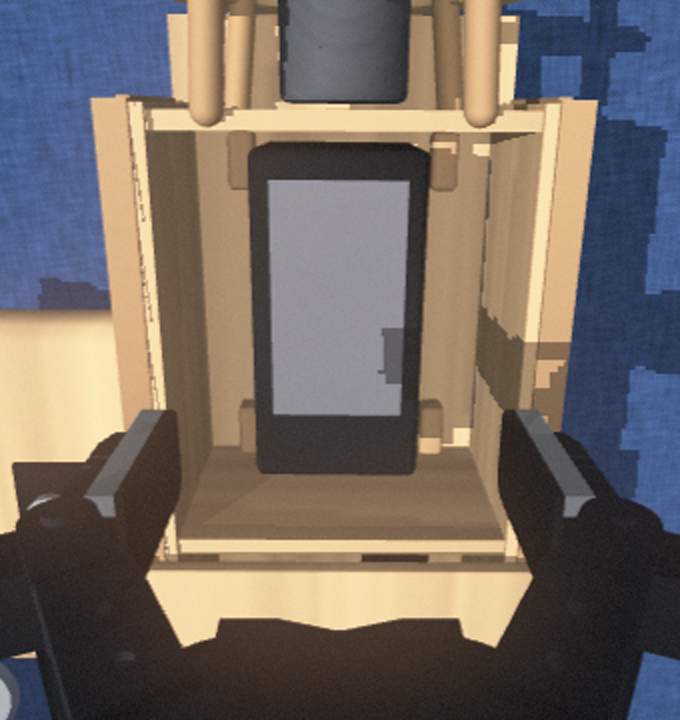

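```bash
python3 - <<'E'
from h import *
c=cal('w13')
a=lambda p:np.array(p)/2+[150,40]
x=fitbox(c,a([(250,150),(429,150),(415,474),(258,474)]),TT,120,60,[470,27,0],'old',25,50)
d=np.array(x[:2])-FUS[:2]; cs,sn=np.cos(FUS[2]),np.sin(FUS[2]); print(cs*d[0]+sn*d[1],-sn*d[0]+cs*d[1])
print('inner wall? proj fus walls y73 z96.5',((proj(c,[W(x,y,96.5) for x in(-70,70) for y in(-73,-58,58,73)])-[150,40])*2).round(0).tolist())
plan(x[0],x[1],45,90+np.degrees(x[2]))
E
```

```text
old [ 4.68246e+02  2.57820e+01 -7.50000e-02] deg -4.3 max 2.03
-2.362669419373377 -1.3865047685413197
inner wall? proj fus walls y73 z96.5 [[89.0, 124.0], [141.0, 124.0], [545.0, 125.0], [598.0, 125.0], [132.0, 541.0], [175.0, 541.0], [508.0, 542.0], [551.0, 542.0]]
t 14.4 pos [469.2  25.7 149.8] yaw 86.1 xyz [-0.0, -1.2, 104.8] dr [0.003, -0.0, 0.006] F [-0.7 -0.2 -0. ] w 72.4 z3 [ 0.003 -0.    -1.   ]
```

```bash
python3 -m handwheel '[{"dr":[0,0,0],"xyz":[0,-1,25],"grip":0.15},{"dr":[0,0,0],"xyz":[0,-1,50],"grip":0.15},{"dr":[0,0,0],"xyz":[0,-1,75],"grip":0.15},{"dr":[0,0,0],"xyz":[0,-1,95],"grip":0.15},{"dr":[0,0,0],"xyz":[0,-1,105],"grip":0.15}]'
python3 -m handwheel '[{"dr":[0,0,0],"xyz":[0,0,0],"grip":0.4},{"dr":[0,0,0],"xyz":[0,0,0],"grip":0.6},{"dr":[0,0,0],"xyz":[0,0,0],"grip":0.6},{"dr":[0,0,0],"xyz":[0,0,0],"grip":0.6},{"dr":[0,0,0],"xyz":[0,0,0],"grip":0.6}]' 70
python3 - <<'E'
from h import *
plan(468.2,25.8,45,86)
E
```

```text
time_s: 14.9
tool_pos: [466.3, 25.3, 44.2]
orientation: [0.731, 0.682, -0.001, -0.0]
force: [-18.1, 9.6, 48.6]
gripper_width: 0.851
time_s: 15.4
tool_pos: [469.1, 25.3, 46.1]
orientation: [0.731, 0.682, 0.001, 0.002]
force: [-0.6, 0.8, 6.7]
gripper_width: 0.688
t 15.4 pos [469.1  25.3  46.1] yaw 86.0 xyz [0.5, -0.9, 1.1] dr [0.004, 0.0, 0.001] F [-0.6  0.8  6.7] w 58.5 z3 [ 0.004 -0.001 -1.   ]
```

```bash
python3 -m handwheel '[{"dr":[0,0,0],"xyz":[0,0,-10],"grip":0.6},{"dr":[0,0,0],"xyz":[0,0,-30],"grip":0.6},{"dr":[0,0,0],"xyz":[0,0,-60],"grip":0.6},{"dr":[0,0,0],"xyz":[0,0,-90],"grip":0.6},{"dr":[0,0,0],"xyz":[0,0,-120],"grip":0.6}]'
python3 - <<'E'
from h import *
snap('wrist','w14',None,1.25)
plan(398.8,-368,150,93)
E
```

```text
time_s: 15.9
tool_pos: [466.3, 25.4, 163.8]
orientation: [0.731, 0.682, -0.001, -0.001]
force: [0.6, -0.3, -3.6]
gripper_width: 0.687
t 15.95 pos [469.5  25.1 170. ] yaw 86.0 xyz [-397.1, -43.4, 19.7] dr [0.008, 0.001, -0.122] F [0.9 0.1 1.1] w 58.4 z3 [ 0.008 -0.001 -1.   ]
```

View pics/w14.png

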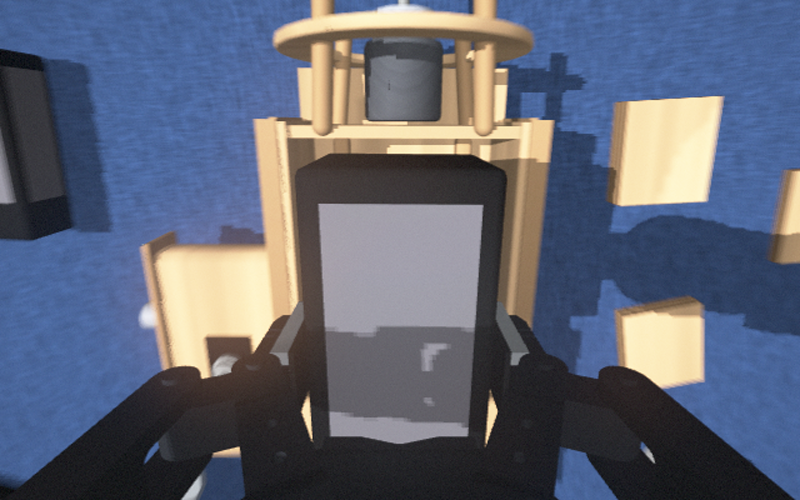

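```bash
python3 -m handwheel '[{"dr":[0,0,0],"xyz":[-30,0,0],"grip":0.6},{"dr":[0,0,0],"xyz":[-70,-5,0],"grip":0.6},{"dr":[0,0,0],"xyz":[-115,-10,0],"grip":0.6},{"dr":[0,0,0],"xyz":[-160,-15,0],"grip":0.6},{"dr":[0,0,0],"xyz":[-205,-20,0],"grip":0.6}]'
python3 -m handwheel '[{"dr":[0,0,-0.03],"xyz":[-45,-5,0],"grip":0.6},{"dr":[0,0,-0.06],"xyz":[-90,-10,0],"grip":0.6},{"dr":[0,0,-0.09],"xyz":[-130,-15,10],"grip":0.6},{"dr":[0,0,-0.12],"xyz":[-165,-20,20],"grip":0.6},{"dr":[0,0,-0.12],"xyz":[-190,-23,40],"grip":0.6}]'
python3 - <<'E'
from h import *
snap('wrist','w15',None,1.25)
plan(398.8,-368,31,93)
E
```

```text
time_s: 16.45
tool_pos: [432.0, -179.0, 162.1]
orientation: [0.731, 0.682, -0.0, -0.001]
force: [1.0, 0.6, -4.1]
gripper_width: 0.685
time_s: 16.95
tool_pos: [396.4, -368.8, 123.1]
orientation: [0.69, 0.724, -0.0, 0.001]
force: [0.8, -0.7, -5.3]
gripper_width: 0.688
t 17.0 pos [ 393.9 -370.5  118. ] yaw 92.6 xyz [2.3, 5.4, 87.0] dr [-0.005, 0.001, -0.007] F [ 0.1 -4.  -7.9] w 58.3 z3 [-0.005 -0.001 -1.   ]
```

View pics/w15.png

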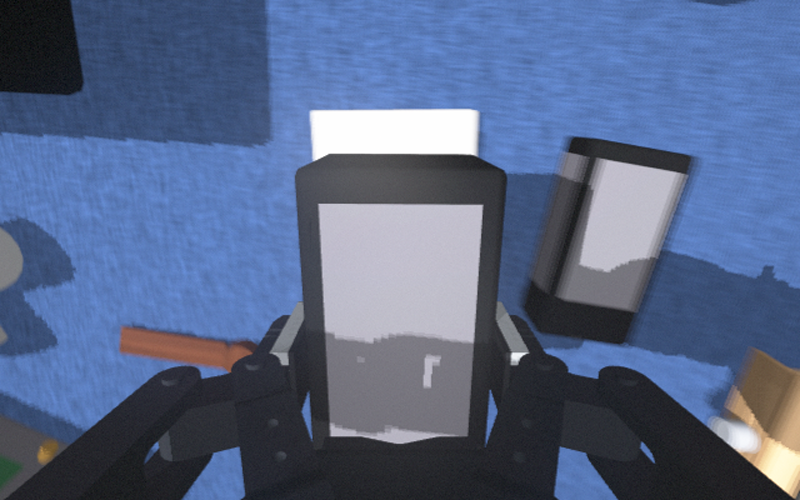

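```bash
python3 -m handwheel '[{"dr":[0,0,0],"xyz":[0,3,25],"grip":0.6},{"dr":[0,0,0],"xyz":[0,3,50],"grip":0.6},{"dr":[0,0,0],"xyz":[0,3,70],"grip":0.6},{"dr":[0,0,0],"xyz":[0,3,78],"grip":0.6},{"dr":[0,0,0],"xyz":[0,3,78],"grip":0.6}]'
python3 - <<'E'
from h import *
plan(398.8,-368,29,93)
E
```

```text
time_s: 17.5
tool_pos: [398.4, -363.8, 42.7]
orientation: [0.689, 0.725, 0.0, -0.003]
force: [0.3, 0.2, -3.8]
gripper_width: 0.688
t 17.5 pos [ 398.4 -363.8   42.7] yaw 92.9 xyz [-4.3, 0.2, 13.7] dr [-0.003, -0.004, -0.002] F [ 0.3  0.2 -3.8] w 58.5 z3 [-0.004  0.004 -1.   ]
```

```bash
python3 -m handwheel '[{"dr":[0,0,0],"xyz":[-3,0,4],"grip":0.6},{"dr":[0,0,0],"xyz":[-3,0,8],"grip":0.6},{"dr":[0,0,0],"xyz":[-3,0,12],"grip":0.6},{"dr":[0,0,0],"xyz":[-3,0,13],"grip":0.6},{"dr":[0,0,0],"xyz":[-3,0,13],"grip":0.6}]'
python3 - <<'E'
from h import *
plan(398.8,-368,29,93)
E
```

```text
time_s: 18.0
tool_pos: [399.9, -368.7, 32.3]
orientation: [0.689, 0.725, 0.0, -0.0]
force: [-1.1, 0.1, -4.2]
gripper_width: 0.688
t 18.0 pos [ 399.9 -368.7   32.3] yaw 92.9 xyz [0.8, -1.0, 3.3] dr [-0.0, -0.0, -0.002] F [-1.1  0.1 -4.2] w 58.5 z3 [-0.  0. -1.]
```

```bash
python3 -m handwheel '[{"dr":[0,0,0],"xyz":[0,0,2],"grip":0.6},{"dr":[0,0,0],"xyz":[0,0,4],"grip":0.6},{"dr":[0,0,0],"xyz":[0,0,4],"grip":0.6},{"dr":[0,0,0],"xyz":[0,0,4],"grip":0.6},{"dr":[0,0,0],"xyz":[0,0,4],"grip":0.6}]'
python3 - <<'E'
from h import *
plan(398.8,-368,29,93)
E
```

```text
time_s: 18.5
tool_pos: [400.1, -369.1, 29.1]
orientation: [0.689, 0.725, -0.0, 0.0]
force: [-1.0, 2.2, 2.0]
gripper_width: 0.691
t 18.5 pos [ 400.1 -369.1   29.1] yaw 92.9 xyz [1.1, -1.3, 0.1] dr [0.0, 0.001, -0.002] F [-1.   2.2  2. ] w 58.7 z3 [ 0.001 -0.001 -1.   ]
```

Contact (force −4→+2). Release and rise.

```bash
python3 -m handwheel '[{"dr":[0,0,0],"xyz":[0,0,0],"grip":0.15},{"dr":[0,0,0],"xyz":[0,0,0],"grip":0.15},{"dr":[0,0,0],"xyz":[0,0,0],"grip":0.15},{"dr":[0,0,0],"xyz":[0,0,-20],"grip":0.15},{"dr":[0,0,0],"xyz":[0,0,-60],"grip":0.15}]'
python3 -m handwheel '[{"dr":[0,0,0],"xyz":[0,0,-40],"grip":0.15},{"dr":[0,0,0],"xyz":[20,20,-80],"grip":0.15},{"dr":[0,0,0],"xyz":[50,40,-120],"grip":0.15},{"dr":[0,0,0],"xyz":[70,50,-120],"grip":0.15},{"dr":[0,0,0],"xyz":[70,50,-120],"grip":0.15}]'
python3 - <<'E'
from h import *
plan(390,-243,150,86)
snap('wrist','w16',None,1.25)
E
```

```text
time_s: 19.0
tool_pos: [397.8, -366.2, 84.7]
orientation: [0.689, 0.725, 0.001, -0.004]
force: [0.2, -0.6, -0.3]
gripper_width: 0.851
time_s: 19.5
tool_pos: [448.7, -294.9, 211.3]
orientation: [0.688, 0.726, 0.001, 0.003]
force: [0.2, -0.0, -0.1]
gripper_width: 0.847
t 19.5 pos [ 448.7 -294.9  211.3] yaw 93.1 xyz [55.2, -56.1, 60.9] dr [0.005, 0.002, 0.124] F [ 0.2 -0.  -0.1] w 72.0 z3 [ 0.005 -0.002 -1.   ]
```

View pics/w16.png

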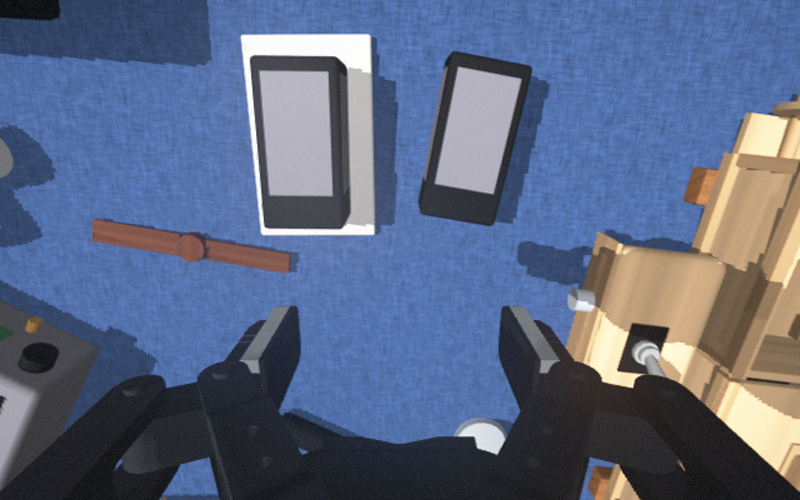

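```bash
python3 - <<'E'
from h import *
im=cv2.imread('pics/w16_raw.png')
cv2.imwrite('pics/w16a.png',cv2.resize(im[20:200,185:435],None,fx=3.2,fy=3.2,interpolation=cv2.INTER_CUBIC))
E
```

```text
(no output)
```

View pics/w16a.png

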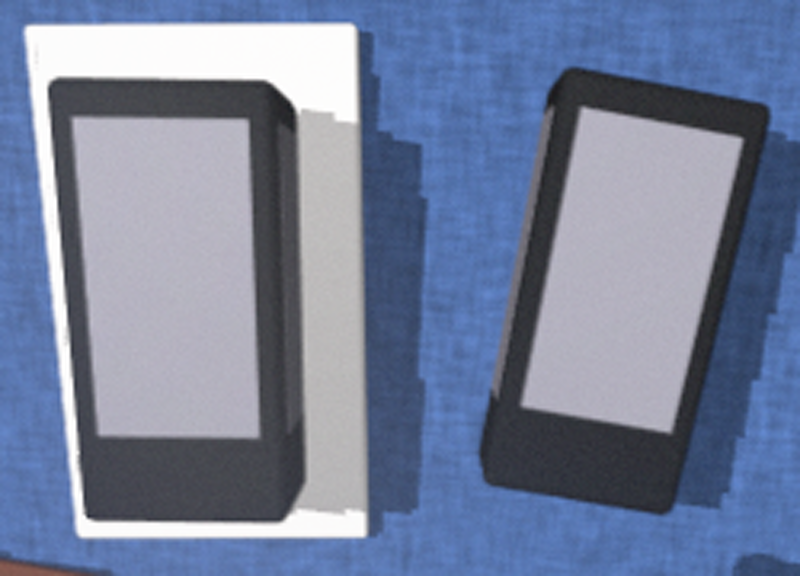

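```bash
python3 - <<'E'
from h import *
c=cal('w16')
a=lambda p:np.array(p)/3.2+[185,20]
fitbox(c,a([(48,82),(268,82),(282,520),(86,518)]),TT,120,60,[400,-368,0],'old',8,50)
fitbox(c,a([(25,26),(356,24),(368,536),(78,536)]),TT,160,100,[400,-368,0],'tile',0,8)
n=[(564,72),(768,105),(670,512),(502,487)]
for h in (30,40): fitbox(c,a(n),TT,120,60,[390,-243,-.1],'new%d'%h,0,h)
fitbox(c,a(n),TT,120,60,[390,-243,-.1,35],'newfree')
fitbox(c,a(n+[(484,480)]),TT+[(1,-1,0)],120,60,[390,-243,-.1,35],'newfree+')
E
```

```text
old [ 3.99983e+02 -3.68686e+02  4.50000e-02] deg 2.6 max 2.21
tile [ 3.98490e+02 -3.68989e+02  5.90000e-02] deg 3.4 max 1.3
new30 [ 3.92018e+02 -2.40047e+02 -9.20000e-02] deg -5.2 max 2.97
new40 [ 3.91940e+02 -2.41859e+02 -9.10000e-02] deg -5.2 max 4.18
newfree [ 3.92032e+02 -2.39764e+02 -9.20000e-02  2.84400e+01] deg -5.3 max 2.89
newfree+ [ 3.92785e+02 -2.40059e+02 -8.80000e-02  2.91610e+01] deg -5.0 max 3.96
```

```bash
python3 - <<'E'
from h import *
from cell import env
s=env.sense()
# tool->cam constant: get from now
from cell import calibration
c=calibration('wrist'); E=c['extrinsics']; T=np.eye(4);T[:3,:3]=R.from_quat(s['orientation']).as_matrix();T[:3,3]=s['tool_pos']
M=E@T; np.save('toolcam.npy',M); print(M.round(2))
cc={'extrinsics':M,'camera_matrix':c['camera_matrix']}
for z in (-40,-30,-20,-15,-10,-5,0):
  print(z,'w60',(proj(cc,[(-29.2,-11,z),(-29.2,11,z),(29.2,-11,z),(29.2,11,z)])*1.25).round(0).tolist(),'w0',(proj(cc,[(0,-11,z),(0,11,z)])*1.25).round(0).tolist())
E
```

```text
[[ 1.0000e+00 -0.0000e+00 -0.0000e+00  1.0000e-02]
 [ 0.0000e+00  9.6000e-01 -2.9000e-01  2.9010e+01]
 [ 0.0000e+00  2.9000e-01  9.6000e-01  1.5728e+02]
 [ 0.0000e+00  0.0000e+00  0.0000e+00  1.0000e+00]]
-40 w60 [[295.0, 348.0], [301.0, 414.0], [503.0, 348.0], [497.0, 414.0]] w0 [[399.0, 348.0], [399.0, 414.0]]
-30 w60 [[303.0, 331.0], [308.0, 392.0], [495.0, 331.0], [490.0, 392.0]] w0 [[399.0, 331.0], [399.0, 392.0]]
-20 w60 [[310.0, 316.0], [314.0, 374.0], [488.0, 316.0], [484.0, 374.0]] w0 [[399.0, 316.0], [399.0, 374.0]]
-15 w60 [[313.0, 309.0], [317.0, 365.0], [485.0, 309.0], [481.0, 365.0]] w0 [[399.0, 309.0], [399.0, 365.0]]
-10 w60 [[316.0, 303.0], [319.0, 358.0], [482.0, 303.0], [479.0, 358.0]] w0 [[399.0, 303.0], [399.0, 358.0]]
-5 w60 [[319.0, 297.0], [322.0, 350.0], [479.0, 297.0], [476.0, 350.0]] w0 [[399.0, 297.0], [399.0, 350.0]]
0 w60 [[321.0, 291.0], [324.0, 343.0], [477.0, 291.0], [474.0, 343.0]] w0 [[399.0, 291.0], [399.0, 343.0]]
```

```bash
python3 -m handwheel '[{"dr":[0,0,0.06],"xyz":[20,-10,20],"grip":0.15},{"dr":[0,0,0.12],"xyz":[40,-15,40],"grip":0.15},{"dr":[0,0,0.14],"xyz":[54,-20,60],"grip":0.15},{"dr":[0,0,0.14],"xyz":[54,-20,60],"grip":0.15},{"dr":[0,0,0.14],"xyz":[54,-20,60],"grip":0.15}]'
python3 -m handwheel '[{"dr":[0,0,0],"xyz":[0,0,0],"grip":0.15},{"dr":[0,0,0],"xyz":[0,0,0],"grip":0.15},{"dr":[0,0,0],"xyz":[0,0,0],"grip":0.15},{"dr":[0,0,0],"xyz":[0,0,0],"grip":0.15},{"dr":[0,0,0],"xyz":[0,0,0],"grip":0.15}]'
python3 - <<'E'
from h import *
snap('wrist','w17',(250,0,510,260),3)
plan(392,-242,100,85)
E
```

```text
time_s: 20.05
tool_pos: [423.0, -243.9, 147.4]
orientation: [0.738, 0.675, -0.0, -0.001]
force: [0.5, -0.6, 0.6]
gripper_width: 0.851
time_s: 20.55
tool_pos: [424.0, -243.8, 148.7]
orientation: [0.738, 0.675, 0.0, 0.0]
force: [0.7, 0.2, -1.0]
gripper_width: 0.844
t 20.6 pos [ 423.9 -243.6  148.6] yaw 84.9 xyz [-1.2, -31.9, 48.5] dr [0.0, 0.0, -0.003] F [-0.  -0.2  0.5] w 72.0 z3 [ 0. -0. -1.]
```

View pics/w17.png

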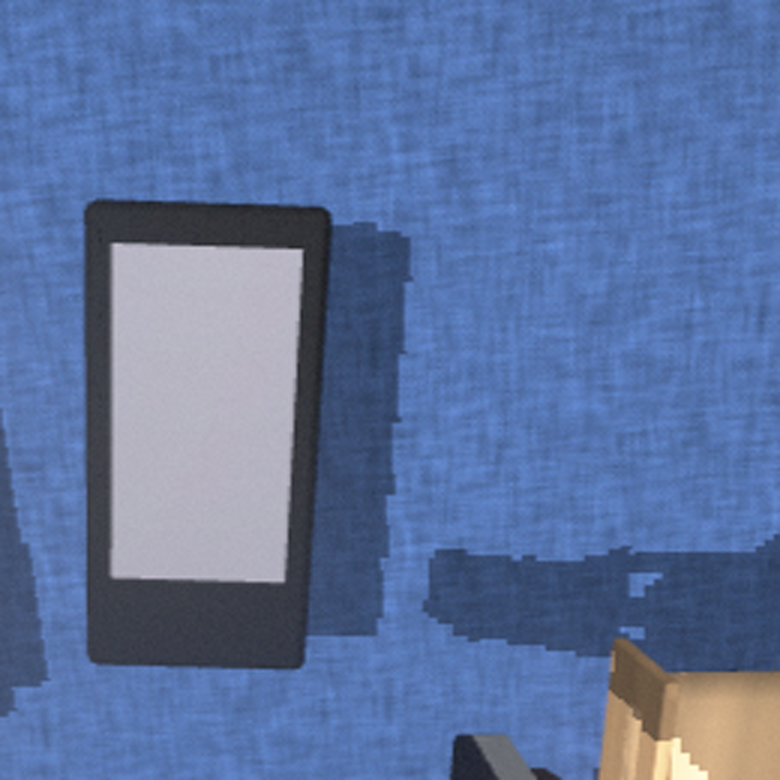

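```bash
python3 - <<'E'
from h import *
c=cal('w17')
a=lambda p:np.array(p)/3+[250,0]
n=[(84,201),(331,207),(305,668),(88,663)]
for h in (30,40): x=fitbox(c,a(n),TT,120,60,[390,-243,-.1],'new%d'%h,0,h)
fitbox(c,a(n),TT,120,60,[390,-243,-.1,35],'newfree')
x=fitbox(c,a(n),TT,120,60,[390,-243,-.1],'new',0,30)
plan(x[0],x[1],13,90+np.degrees(x[2]))
E
```

```text
new30 [ 3.92600e+02 -2.42518e+02 -1.14000e-01] deg -6.5 max 1.79
new40 [ 3.91657e+02 -2.42385e+02 -1.14000e-01] deg -6.5 max 1.59
newfree [ 3.92079e+02 -2.42445e+02 -1.14000e-01  3.54730e+01] deg -6.5 max 0.16
new [ 3.92600e+02 -2.42518e+02 -1.14000e-01] deg -6.5 max 1.79
t 20.6 pos [ 423.9 -243.6  148.6] yaw 84.9 xyz [-1.7, -31.3, 135.5] dr [0.0, 0.0, 0.024] F [-0.  -0.2  0.5] w 72.0 z3 [ 0. -0. -1.]
```

```bash
python3 - <<'E'
from h import *
c=cal('w12'); a=lambda p:np.array(p)/3.8+[280,90]
s=np.array([ray(c,a(p),0) for p in [(295,158),(290,386)]]); print('p5 shadow',s.round(1)); t=np.array([ray(c,a(p),20) for p in [(258,155),(251,397)]]); print('top',t.round(1))
c=cal('w17'); a=lambda p:np.array(p)/3+[250,0]
s=np.array([ray(c,a(p),0) for p in [(411,238),(382,633)]]); print('new shadow',s.round(1))
for h in(30,40):
  t=np.array([ray(c,a(p),h) for p in [(331,207),(305,668)]]); print('top',h,t.round(1))
E
```

```text
p5 shadow [[396.1 254.3   0. ]
 [465.9 254.4   0. ]]
top [[393.  241.7  20. ]
 [463.2 240.7  20. ]]
new shadow [[ 343.8 -179.6    0. ]
 [ 459.9 -192.2    0. ]]
top 30 [[ 335.5 -205.1   30. ]
 [ 457.3 -219.    30. ]]
top 40 [[ 336.1 -206.4   40. ]
 [ 453.3 -219.7   40. ]]
```

```bash
python3 - <<'E'
from h import *
c=cal('w16'); a=lambda p:np.array(p)/3.2+[185,20]
s=np.array([ray(c,a(p),0) for p in [(426,143),(415,512)]]); t=np.array([ray(c,a(p),58) for p in [(268,82),(282,520)]]); print('old',(s-t).round(1))
c=cal('w12'); a=lambda p:np.array(p)/6+[290,240]
for h in (10,15,20):
  s=np.array([ray(c,a(p),0) for p in [(438,85),(470,362)]]); t=np.array([ray(c,a(p),h) for p in [(393,108),(432,404)]]); print('far',h,(s-t).round(1))
  print((s-t)[:,1]/h)
E
```

```text
old [[  7.9  41.  -58. ]
 [ 10.5  38.3 -58. ]]
far 10 [[  0.1  10.4 -10. ]
 [ -3.3   9.4 -10. ]]
[1.0437755  0.94481285]
far 15 [[  2.7  11.  -15. ]
 [  0.3  10.2 -15. ]]
[0.73551327 0.67863982]
far 20 [[  5.4  11.6 -20. ]
 [  3.9  10.9 -20. ]]
[0.58138215 0.5455533 ]
```

```bash
python3 -m handwheel '[{"dr":[0,0,0.024],"xyz":[-1,-15,20],"grip":0.15},{"dr":[0,0,0.024],"xyz":[-1,-32,50],"grip":0.15},{"dr":[0,0,0.024],"xyz":[-1,-32,80],"grip":0.15},{"dr":[0,0,0.024],"xyz":[-1,-32,105],"grip":0.15},{"dr":[0,0,0.024],"xyz":[-1,-32,120],"grip":0.15}]'
python3 -m handwheel '[{"dr":[0,0,0],"xyz":[0,0,8],"grip":0.15},{"dr":[0,0,0],"xyz":[0,0,8],"grip":0.15},{"dr":[0,0,0],"xyz":[0,0,8],"grip":0.15},{"dr":[0,0,0],"xyz":[0,0,8],"grip":0.15},{"dr":[0,0,0],"xyz":[0,0,8],"grip":0.15}]'
python3 - <<'E'
from h import *
plan(391.7,-242.4,18,83.5)
E
```

```text
time_s: 21.1
tool_pos: [390.3, -240.4, 25.9]
orientation: [0.746, 0.666, -0.0, -0.002]
force: [0.1, -0.2, 0.9]
gripper_width: 0.851
time_s: 21.6
tool_pos: [392.6, -242.3, 21.6]
orientation: [0.746, 0.666, 0.0, 0.001]
force: [-0.8, 0.2, -0.0]
gripper_width: 0.852
t 21.6 pos [ 392.6 -242.3   21.6] yaw 83.5 xyz [-0.2, -0.9, 3.6] dr [0.002, 0.001, -0.0] F [-0.8  0.2 -0. ] w 72.4 z3 [ 0.002 -0.002 -1.   ]
```

```bash
python3 -m handwheel '[{"dr":[0,0,0],"xyz":[0,-1,4],"grip":0.3},{"dr":[0,0,0],"xyz":[0,-1,4],"grip":0.6},{"dr":[0,0,0],"xyz":[0,-1,4],"grip":0.6},{"dr":[0,0,0],"xyz":[0,-1,4],"grip":0.6},{"dr":[0,0,0],"xyz":[0,-1,4],"grip":0.6}]' 70
python3 -m handwheel '[{"dr":[0,0,0],"xyz":[0,0,0],"grip":0.6},{"dr":[0,0,0],"xyz":[0,0,-30],"grip":0.6},{"dr":[0,0,0],"xyz":[0,0,-75],"grip":0.6},{"dr":[0,0,0],"xyz":[0,0,-120],"grip":0.6},{"dr":[0,0,0],"xyz":[0,0,-150],"grip":0.6}]' 70
python3 - <<'E'
from h import *
snap('wrist','w18',None,1.25)
plan(*W(0,0,170),86)
E
```

```text
time_s: 22.1
tool_pos: [391.8, -242.8, 17.8]
orientation: [0.746, 0.666, -0.0, 0.002]
force: [-1.2, -1.2, 5.8]
gripper_width: 0.686
time_s: 22.6
tool_pos: [390.5, -241.1, 167.6]
orientation: [0.746, 0.666, 0.0, -0.0]
force: [1.6, -0.8, -4.5]
gripper_width: 0.687
t 22.65 pos [ 392.6 -242.8  172.8] yaw 83.5 xyz [277.0, 47.0, 2.0] dr [0.007, 0.004, -0.044] F [ 0.4 -0.8  0.7] w 58.1 z3 [ 0.006 -0.005 -1.   ]
```

View pics/w18.png

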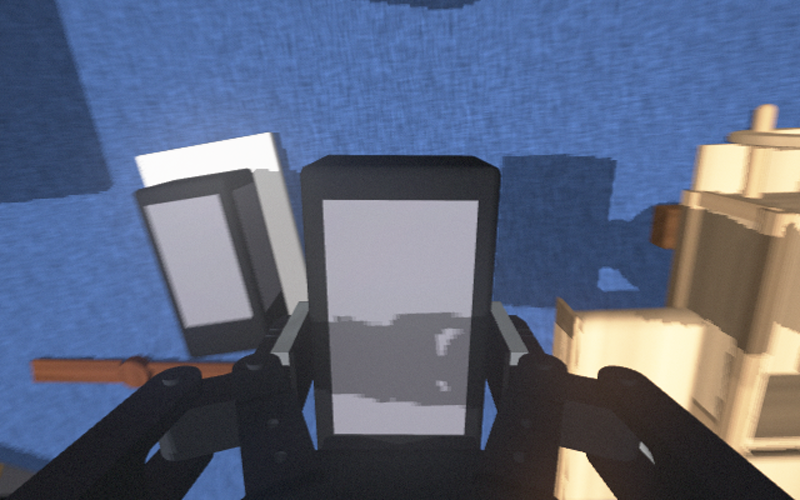

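```bash
python3 -m handwheel '[{"dr":[0,0,0],"xyz":[25,0,-5],"grip":0.6},{"dr":[0,0,0],"xyz":[65,5,-5],"grip":0.6},{"dr":[0,0,0],"xyz":[105,15,-5],"grip":0.6},{"dr":[0,0,0],"xyz":[145,25,-5],"grip":0.6},{"dr":[0,0,0],"xyz":[185,35,-5],"grip":0.6}]'
python3 -m handwheel '[{"dr":[0,0,-0.02],"xyz":[35,5,0],"grip":0.6},{"dr":[0,0,-0.044],"xyz":[70,10,0],"grip":0.6},{"dr":[0,0,-0.044],"xyz":[92,12,0],"grip":0.6},{"dr":[0,0,-0.044],"xyz":[92,12,0],"grip":0.6},{"dr":[0,0,-0.044],"xyz":[92,12,0],"grip":0.6}]'
python3 - <<'E'
from h import *
plan(*W(0,0,110),86)
E
```

```text
time_s: 23.15
tool_pos: [445.2, -59.6, 168.5]
orientation: [0.746, 0.666, -0.001, -0.002]
force: [1.3, -0.8, -5.1]
gripper_width: 0.683
time_s: 23.65
tool_pos: [467.4, 28.8, 168.9]
orientation: [0.731, 0.683, -0.002, -0.002]
force: [0.9, 0.5, -4.0]
gripper_width: 0.685
t 23.65 pos [467.4  28.8 168.9] yaw 86.1 xyz [-1.6, 3.7, 58.9] dr [-0.005, 0.001, 0.001] F [ 0.9  0.5 -4. ] w 58.2 z3 [-0.005 -0.    -1.   ]
```

```bash
python3 -m handwheel '[{"dr":[0,0,0],"xyz":[-1,2,15],"grip":0.6},{"dr":[0,0,0],"xyz":[-1,2,35],"grip":0.6},{"dr":[0,0,0],"xyz":[-1,2,50],"grip":0.6},{"dr":[0,0,0],"xyz":[-1,2,57],"grip":0.6},{"dr":[0,0,0],"xyz":[-1,2,57],"grip":0.6}]'
python3 - <<'E'
from h import *
plan(*W(0,0,44),86)
snap('wrist','w19',None,1.25)
E
```

```text
time_s: 24.15
tool_pos: [469.0, 26.6, 112.2]
orientation: [0.732, 0.681, -0.002, -0.002]
force: [-1.0, -1.2, -4.7]
gripper_width: 0.682
t 24.15 pos [469.   26.6 112.2] yaw 85.9 xyz [0.6, 1.9, 68.2] dr [-0.004, 0.0, -0.002] F [-1.  -1.2 -4.7] w 58.0 z3 [-0.004  0.    -1.   ]
```

View pics/w19.png

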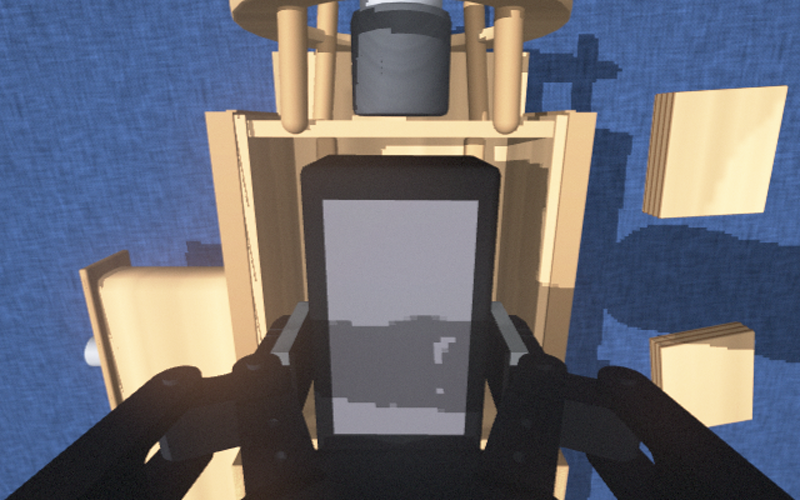

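```bash
python3 -m handwheel '[{"dr":[0,0,0],"xyz":[0,0,15],"grip":0.6},{"dr":[0,0,0],"xyz":[0,0,30],"grip":0.6},{"dr":[0,0,0],"xyz":[0,0,45],"grip":0.6},{"dr":[0,0,0],"xyz":[0,0,58],"grip":0.6},{"dr":[0,0,0],"xyz":[0,0,58],"grip":0.6}]'
python3 - <<'E'
from h import *
plan(*W(0,0,43),86)
E
```

```text
time_s: 24.7
tool_pos: [469.4, 27.2, 54.8]
orientation: [0.731, 0.682, -0.001, -0.001]
force: [-1.0, 0.6, -4.8]
gripper_width: 0.686
t 24.7 pos [469.4  27.2  54.8] yaw 86.0 xyz [-0.1, 1.3, 11.8] dr [-0.003, 0.0, -0.0] F [-1.   0.6 -4.8] w 58.3 z3 [-0.003  0.    -1.   ]
```

```bash
python3 -m handwheel '[{"dr":[0,0,0],"xyz":[0,1,3],"grip":0.6},{"dr":[0,0,0],"xyz":[0,1,6],"grip":0.6},{"dr":[0,0,0],"xyz":[0,1,8],"grip":0.6},{"dr":[0,0,0],"xyz":[0,1,10],"grip":0.6},{"dr":[0,0,0],"xyz":[0,1,10],"grip":0.6}]'
python3 - <<'E'
from h import *
plan(*W(0,0,43),86)
E
```

```text
time_s: 25.2
tool_pos: [471.7, 27.3, 46.2]
orientation: [0.731, 0.682, -0.0, -0.0]
force: [-0.0, -0.4, -4.6]
gripper_width: 0.683
t 25.2 pos [471.7  27.3  46.2] yaw 86.0 xyz [-0.3, -1.0, 3.2] dr [-0.0, -0.0, 0.0] F [-0.  -0.4 -4.6] w 58.1 z3 [-0.  0. -1.]
```

```bash
python3 -m handwheel '[{"dr":[0,0,0],"xyz":[0,0,1],"grip":0.6},{"dr":[0,0,0],"xyz":[0,0,2],"grip":0.6},{"dr":[0,0,0],"xyz":[0,0,4],"grip":0.6},{"dr":[0,0,0],"xyz":[0,0,4],"grip":0.6},{"dr":[0,0,0],"xyz":[0,0,4],"grip":0.6}]'
python3 - <<'E'
from h import *
plan(*W(0,0,43),86)
E
```

```text
time_s: 25.7
tool_pos: [472.3, 27.3, 44.2]
orientation: [0.731, 0.682, 0.001, 0.0]
force: [-3.9, -1.1, 5.8]
gripper_width: 0.685
t 25.7 pos [472.3  27.3  44.2] yaw 86.0 xyz [-0.4, -1.5, 1.2] dr [0.001, -0.0, 0.001] F [-3.9 -1.1  5.8] w 58.2 z3 [ 0.001  0.    -1.   ]
```

```bash
python3 -m handwheel '[{"dr":[0,0,0],"xyz":[0,0,0],"grip":0.22},{"dr":[0,0,0],"xyz":[0,0,0],"grip":0.22},{"dr":[0,0,0],"xyz":[0,0,0],"grip":0.22},{"dr":[0,0,0],"xyz":[0,0,-15],"grip":0.22},{"dr":[0,0,0],"xyz":[0,0,-40],"grip":0.22}]'
python3 -m handwheel '[{"dr":[0,0,0],"xyz":[0,10,-40],"grip":0.15},{"dr":[0,0,0],"xyz":[0,25,-75],"grip":0.15},{"dr":[0,0,0],"xyz":[0,40,-110],"grip":0.15},{"dr":[0,0,0],"xyz":[0,55,-145],"grip":0.15},{"dr":[0,0,0],"xyz":[0,55,-150],"grip":0.15}]'
python3 -m handwheel '[{"dr":[0,0,0],"xyz":[0,0,0],"grip":0.15},{"dr":[0,0,0],"xyz":[0,0,0],"grip":0.15},{"dr":[0,0,0],"xyz":[0,0,0],"grip":0.15},{"dr":[0,0,0],"xyz":[0,0,0],"grip":0.15},{"dr":[0,0,0],"xyz":[0,0,0],"grip":0.15}]'
python3 - <<'E'
from h import *
snap('wrist','w20',None,1.25)
plan(482,339,150,90)
E
```

```text
time_s: 26.2
tool_pos: [470.9, 27.3, 81.4]
orientation: [0.731, 0.682, -0.001, -0.001]
force: [0.1, -0.5, 0.7]
gripper_width: 0.784
time_s: 26.7
tool_pos: [531.3, 23.0, 238.2]
orientation: [0.731, 0.682, 0.004, 0.004]
force: [0.6, -0.6, 1.4]
gripper_width: 0.851
time_s: 27.2
tool_pos: [525.9, 23.5, 231.2]
orientation: [0.731, 0.682, -0.001, -0.001]
force: [-0.4, -0.0, 0.2]
gripper_width: 0.85
t 27.25 pos [526.1  23.4 231.5] yaw 86.0 xyz [311.7, -65.9, 81.6] dr [-0.001, -0.0, -0.07] F [-0.3 -1.3 -0.3] w 72.3 z3 [-0.001  0.    -1.   ]
```

View pics/w20.png

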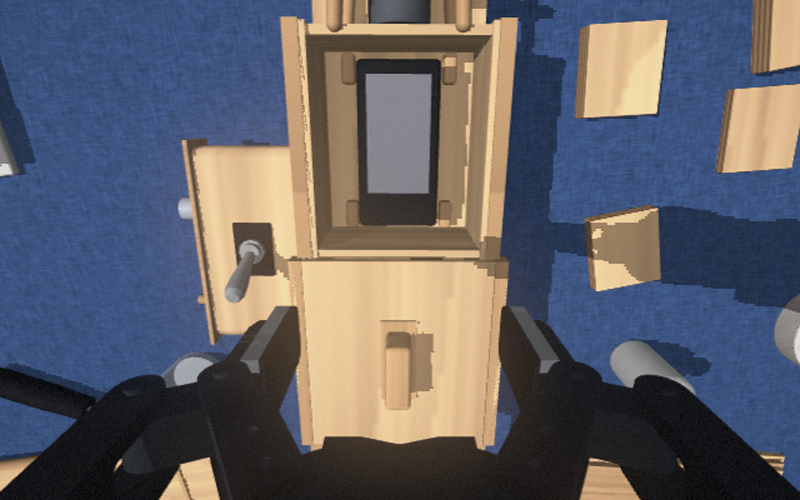

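```bash
python3 - <<'E'
from h import *
c=cal('w20')
n=np.array([(357,58),(440,59),(437,226),(360,225)])/1.25
for h in(30,40):
  x=fitbox(c,n,TT,120,60,[470,27,-.07],'new%d'%h,25,h)
  d=np.array(x[:2])-FUS[:2]; cs,sn=np.cos(FUS[2]),np.sin(FUS[2]); print(cs*d[0]+sn*d[1],-sn*d[0]+cs*d[1])
fitbox(c,n,TT,120,60,[470,27,-.07,35],'free',25)
plan(482,339,150,90)
E
```

```text
new30 [ 4.72431e+02  2.68650e+01 -7.20000e-02] deg -4.1 max 2.05
1.7358511602837248 -0.013261121818884197
new40 [ 4.72274e+02  2.68810e+01 -7.20000e-02] deg -4.1 max 1.66
1.5787394415221696 -0.008209053548471887
free [ 4.7233e+02  2.6876e+01 -7.2000e-02  3.6294e+01] deg -4.1 max 1.23
t 27.25 pos [526.1  23.4 231.5] yaw 86.0 xyz [311.7, -65.9, 81.6] dr [-0.001, -0.0, -0.07] F [-0.3 -1.3 -0.3] w 72.3 z3 [-0.001  0.    -1.   ]
```

```bash
python3 -m handwheel '[{"dr":[0,0,0],"xyz":[45,-10,0],"grip":0.15},{"dr":[0,0,0],"xyz":[92,-20,0],"grip":0.15},{"dr":[0,0,0],"xyz":[140,-30,0],"grip":0.15},{"dr":[0,0,-0.03],"xyz":[188,-40,0],"grip":0.15},{"dr":[0,0,-0.07],"xyz":[236,-50,0],"grip":0.15}]'
python3 -m handwheel '[{"dr":[0,0,0],"xyz":[40,15,20],"grip":0.15},{"dr":[0,0,0],"xyz":[73,28,40],"grip":0.15},{"dr":[0,0,0],"xyz":[73,28,60],"grip":0.15},{"dr":[0,0,0],"xyz":[73,28,60],"grip":0.15},{"dr":[0,0,0],"xyz":[73,28,60],"grip":0.15}]'
python3 - <<'E'
from h import *
plan(482,339,100,90)
snap('wrist','w21',None,1.25)
E
```

```text
time_s: 27.75
tool_pos: [492.6, 264.0, 232.2]
orientation: [0.707, 0.708, 0.0, 0.0]
force: [0.4, -0.7, 0.4]
gripper_width: 0.849
time_s: 28.25
tool_pos: [520.6, 334.9, 171.9]
orientation: [0.707, 0.707, -0.001, -0.0]
force: [0.3, -0.4, 0.4]
gripper_width: 0.851
t 28.25 pos [520.6 334.9 171.9] yaw 90.0 xyz [4.2, -38.5, 71.9] dr [-0.002, 0.001, 0.0] F [ 0.3 -0.4  0.4] w 72.3 z3 [-0.002 -0.001 -1.   ]
```

View pics/w21.png

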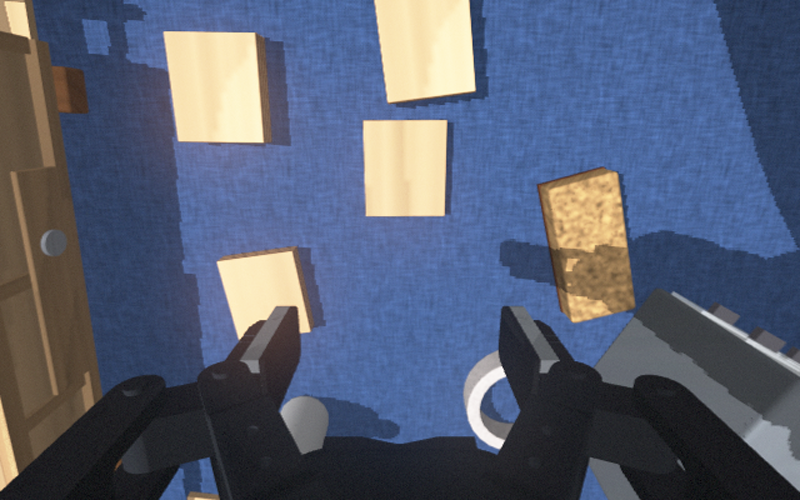

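```bash
python3 - <<'E'
from h import *
im=cv2.imread('pics/w21_raw.png')
cv2.imwrite('pics/w21a.png',cv2.resize(im[0:185,270:400],None,fx=4.2,fy=3.2,interpolation=cv2.INTER_CUBIC))
c=cal('w21')
n=np.array([(363,121),(447,121),(445,216),(366,216)])/1.25
fitbox(c,n,TT,70,60,[480,340,0],'mid',0,10)
fitbox(c,n,TT,70,60,[480,340,0,10],'mid')
plan(482,339,100,90)
E
```

```text
mid [4.83415e+02 3.39316e+02 6.00000e-03] deg 0.4 max 0.71
mid [4.83696e+02 3.39359e+02 6.00000e-03 7.14000e+00] deg 0.4 max 0.39
t 28.3 pos [521.4 334.9 173.4] yaw 90.0 xyz [4.1, -39.5, 73.4] dr [0.001, -0.0, -0.0] F [-0.1  0.3 -0.5] w 71.9 z3 [ 0.001  0.    -1.   ]
```

View pics/w21a.png

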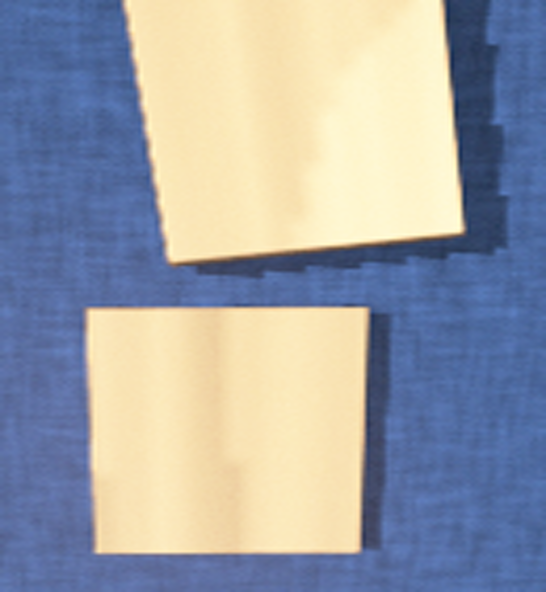

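```bash
python3 -m handwheel '[{"dr":[0,0,0],"xyz":[2,-15,30],"grip":0.15},{"dr":[0,0,0],"xyz":[4,-38,70],"grip":0.15},{"dr":[0,0,0],"xyz":[4,-38,110],"grip":0.15},{"dr":[0,0,0],"xyz":[4,-38,140],"grip":0.15},{"dr":[0,0,0],"xyz":[4,-38,150],"grip":0.15}]'
python3 -m handwheel '[{"dr":[0,0,0],"xyz":[0,0,0],"grip":0.2},{"dr":[0,0,0],"xyz":[0,0,0],"grip":0.2},{"dr":[0,0,0],"xyz":[0,0,0],"grip":0.2},{"dr":[0,0,0],"xyz":[0,0,0],"grip":0.2},{"dr":[0,0,0],"xyz":[0,0,0],"grip":0.2}]'
python3 - <<'E'
from h import *
plan(483.4,339.3,-3,90.4)
snap('wrist','w22',None,1.25)
E
```

```text
time_s: 28.8
tool_pos: [481.6, 337.6, 20.4]
orientation: [0.707, 0.707, -0.002, -0.0]
force: [-0.8, 0.1, -0.9]
gripper_width: 0.852
time_s: 29.3
tool_pos: [484.2, 339.8, 23.8]
orientation: [0.707, 0.707, 0.001, 0.0]
force: [-0.6, -0.2, 0.2]
gripper_width: 0.799
t 29.3 pos [484.2 339.8  23.8] yaw 90.0 xyz [-0.6, -0.9, 26.8] dr [0.002, -0.001, -0.007] F [-0.6 -0.2  0.2] w 67.9 z3 [ 0.002  0.001 -1.   ]
```

View pics/w22.png

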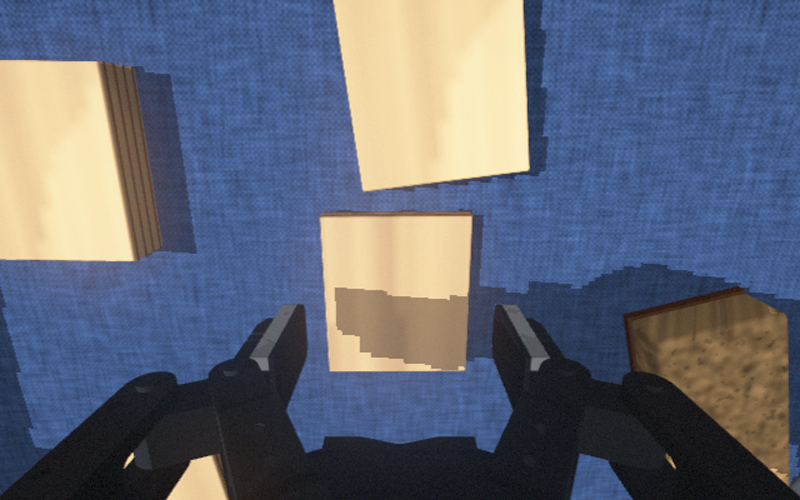

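```bash
python3 -m handwheel '[{"dr":[0,0,-0.007],"xyz":[-1,-1,8],"grip":0.2},{"dr":[0,0,-0.007],"xyz":[-1,-1,14],"grip":0.2},{"dr":[0,0,-0.007],"xyz":[-1,-1,20],"grip":0.2},{"dr":[0,0,-0.007],"xyz":[-1,-1,23],"grip":0.2},{"dr":[0,0,-0.007],"xyz":[-1,-1,23],"grip":0.2}]'
python3 - <<'E'
from h import *
plan(483.4,339.3,-3,90.4)
E
```

```text
time_s: 29.85
tool_pos: [481.4, 337.8, -2.0]
orientation: [0.705, 0.71, -0.001, -0.0]
force: [-0.3, -0.2, -0.6]
gripper_width: 0.8
t 29.85 pos [481.4 337.8  -2. ] yaw 90.4 xyz [1.5, 2.0, 1.0] dr [-0.002, 0.001, 0.0] F [-0.3 -0.2 -0.6] w 68.0 z3 [-0.002 -0.001 -1.   ]
```

```bash
python3 -m handwheel '[{"dr":[0,0,0],"xyz":[0,0,1],"grip":0.2},{"dr":[0,0,0],"xyz":[0,0,1],"grip":0.2},{"dr":[0,0,0],"xyz":[0,0,1],"grip":0.2},{"dr":[0,0,0],"xyz":[0,0,1],"grip":0.6},{"dr":[0,0,0],"xyz":[0,0,1],"grip":0.6}]' 30
python3 -m handwheel '[{"dr":[0,0,0],"xyz":[0,0,0],"grip":0.6},{"dr":[0,0,0],"xyz":[0,0,0],"grip":0.6},{"dr":[0,0,0],"xyz":[0,0,0],"grip":0.6},{"dr":[0,0,0],"xyz":[0,0,0],"grip":0.6},{"dr":[0,0,0],"xyz":[0,0,0],"grip":0.6}]' 40
python3 - <<'E'
from h import *
plan(483.4,339.3,-3,90.4)
E
```

```text
time_s: 30.35
tool_pos: [482.8, 338.6, -1.0]
orientation: [0.705, 0.71, 0.001, 0.0]
force: [-0.2, -0.2, 2.8]
gripper_width: 0.692
time_s: 30.85
tool_pos: [482.8, 338.6, -0.9]
orientation: [0.705, 0.71, 0.001, 0.0]
force: [-1.0, 0.5, 5.3]
gripper_width: 0.687
t 30.85 pos [482.8 338.6  -0.9] yaw 90.4 xyz [0.7, 0.6, 2.1] dr [0.001, -0.001, 0.0] F [-1.   0.5  5.3] w 58.4 z3 [ 0.001  0.001 -1.   ]
```

```bash
python3 -m handwheel '[{"dr":[0,0,0],"xyz":[0,0,-15],"grip":0.6},{"dr":[0,0,0],"xyz":[0,0,-50],"grip":0.6},{"dr":[0,0,0],"xyz":[0,0,-95],"grip":0.6},{"dr":[0,0,0],"xyz":[0,0,-140],"grip":0.6},{"dr":[0,0,0],"xyz":[0,0,-170],"grip":0.6}]'
python3 - <<'E'
from h import *
snap('wrist','w23',None,1.25)
plan(*W(0,0,150),86)
E
```

```text
time_s: 31.35
tool_pos: [482.7, 338.5, 172.1]
orientation: [0.705, 0.71, 0.002, 0.0]
force: [1.0, 1.1, -0.8]
gripper_width: 0.684
t 31.4 pos [484.9 339.7 177.6] yaw 90.4 xyz [-312.8, -16.7, 25.8] dr [0.01, -0.006, 0.077] F [2.3 1.5 2.8] w 58.6 z3 [ 0.01   0.006 -1.   ]
```

View pics/w23.png

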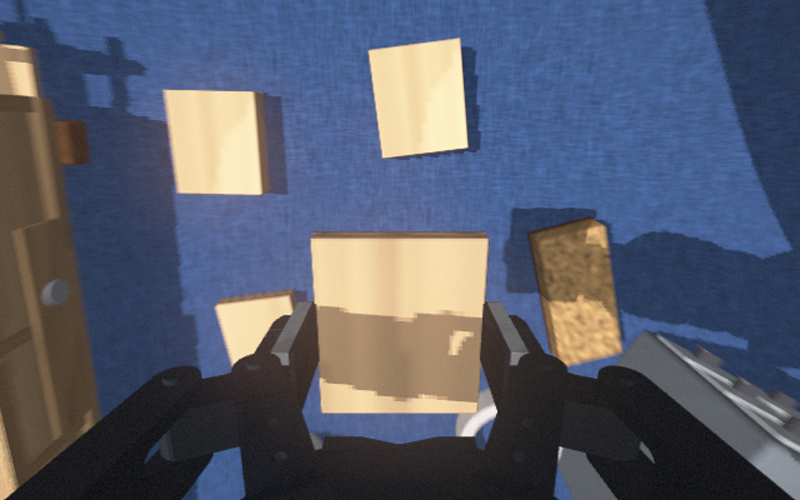

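```bash
python3 -m handwheel '[{"dr":[0,0,0],"xyz":[-30,0,0],"grip":0.6},{"dr":[0,0,0],"xyz":[-70,-3,0],"grip":0.6},{"dr":[0,0,0],"xyz":[-115,-6,0],"grip":0.6},{"dr":[0,0,0],"xyz":[-160,-9,0],"grip":0.6},{"dr":[0,0,0],"xyz":[-205,-12,0],"grip":0.6}]'
python3 -m handwheel '[{"dr":[0,0,0.04],"xyz":[-40,-2,0],"grip":0.6},{"dr":[0,0,0.077],"xyz":[-80,-4,5],"grip":0.6},{"dr":[0,0,0.077],"xyz":[-107,-5,15],"grip":0.6},{"dr":[0,0,0.077],"xyz":[-107,-5,25],"grip":0.6},{"dr":[0,0,0.077],"xyz":[-107,-5,35],"grip":0.6}]'
python3 - <<'E'
from h import *
plan(*W(0,0,64),86)
E
```

```text
time_s: 31.9
tool_pos: [470.6, 131.6, 167.8]
orientation: [0.704, 0.71, -0.001, -0.0]
force: [0.7, -1.6, -0.9]
gripper_width: 0.684
time_s: 32.4
tool_pos: [467.0, 25.9, 132.5]
orientation: [0.732, 0.681, -0.0, -0.001]
force: [0.5, 0.2, -0.8]
gripper_width: 0.683
t 32.4 pos [467.   25.9 132.5] yaw 85.9 xyz [1.3, 3.7, 68.5] dr [-0.001, -0.001, -0.002] F [ 0.5  0.2 -0.8] w 58.1 z3 [-0.001  0.001 -1.   ]
```

```bash
python3 -m handwheel '[{"dr":[0,0,0],"xyz":[1,2,15],"grip":0.6},{"dr":[0,0,0],"xyz":[1,2,30],"grip":0.6},{"dr":[0,0,0],"xyz":[1,2,45],"grip":0.6},{"dr":[0,0,0],"xyz":[1,2,58],"grip":0.6},{"dr":[0,0,0],"xyz":[1,2,58],"grip":0.6}]'
python3 - <<'E'
from h import *
plan(*W(0,0,64),86)
snap('wrist','w24',None,1.25)
E
```

```text
time_s: 32.9
tool_pos: [467.3, 28.2, 72.6]
orientation: [0.731, 0.683, -0.002, -0.002]
force: [-0.6, 0.1, -0.6]
gripper_width: 0.687
t 32.9 pos [467.3  28.2  72.6] yaw 86.1 xyz [-1.0, 3.5, 8.5] dr [-0.005, -0.0, 0.002] F [-0.6  0.1 -0.6] w 58.4 z3 [-0.005  0.001 -1.   ]
```

View pics/w24.png

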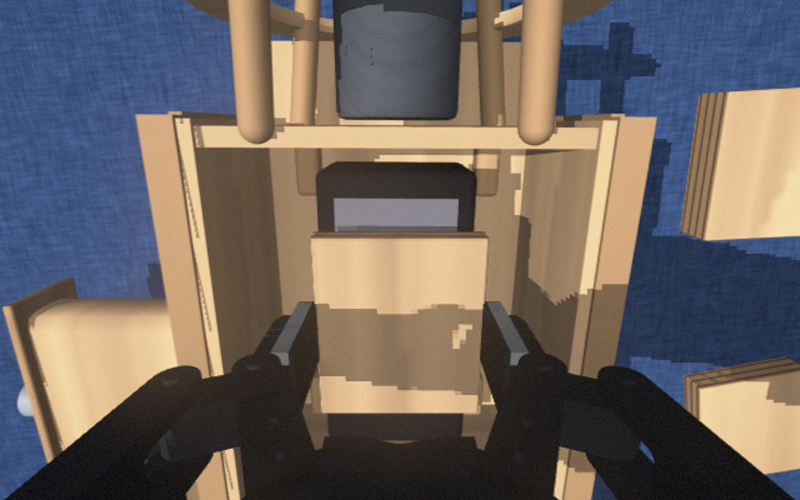

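Centred. Lower gently.

```bash
python3 -m handwheel '[{"dr":[0,0,0],"xyz":[0,1,2],"grip":0.6},{"dr":[0,0,0],"xyz":[0,1,4],"grip":0.6},{"dr":[0,0,0],"xyz":[0,1,6],"grip":0.6},{"dr":[0,0,0],"xyz":[0,1,8],"grip":0.6},{"dr":[0,0,0],"xyz":[0,1,8],"grip":0.6}]'
python3 - <<'E'
from h import *
plan(*W(0,0,64),86)
E
```

```text
time_s: 33.45
tool_pos: [470.4, 26.9, 67.2]
orientation: [0.731, 0.682, -0.0, -0.0]
force: [0.4, 0.3, -1.6]
gripper_width: 0.683
t 33.45 pos [470.4  26.9  67.2] yaw 86.0 xyz [0.1, 0.3, 3.2] dr [-0.0, -0.0, -0.0] F [ 0.4  0.3 -1.6] w 58.0 z3 [-0.  0. -1.]
```

```bash
python3 -m handwheel '[{"dr":[0,0,0],"xyz":[0,0,1],"grip":0.6},{"dr":[0,0,0],"xyz":[0,0,2],"grip":0.6},{"dr":[0,0,0],"xyz":[0,0,4],"grip":0.6},{"dr":[0,0,0],"xyz":[0,0,4],"grip":0.6},{"dr":[0,0,0],"xyz":[0,0,4],"grip":0.6}]'
python3 - <<'E'
from h import *
plan(*W(0,0,64),86)
E
```

```text
time_s: 33.95
tool_pos: [470.8, 26.9, 64.1]
orientation: [0.731, 0.682, 0.0, 0.0]
force: [-1.9, -0.0, 4.3]
gripper_width: 0.691
t 33.95 pos [470.8  26.9  64.1] yaw 86.0 xyz [0.1, -0.1, 0.1] dr [0.001, 0.0, -0.0] F [-1.9 -0.   4.3] w 58.7 z3 [ 0.001 -0.    -1.   ]
```

```bash
python3 -m handwheel '[{"dr":[0,0,0],"xyz":[0,0,0],"grip":0.2},{"dr":[0,0,0],"xyz":[0,0,0],"grip":0.2},{"dr":[0,0,0],"xyz":[0,0,0],"grip":0.2},{"dr":[0,0,0],"xyz":[0,0,-15],"grip":0.2},{"dr":[0,0,0],"xyz":[0,0,-40],"grip":0.15}]'
python3 -m handwheel '[{"dr":[0,0,0],"xyz":[0,10,-40],"grip":0.15},{"dr":[0,0,0],"xyz":[0,25,-75],"grip":0.15},{"dr":[0,0,0],"xyz":[0,40,-110],"grip":0.15},{"dr":[0,0,0],"xyz":[0,40,-120],"grip":0.15},{"dr":[0,0,0],"xyz":[0,40,-120],"grip":0.15}]'
python3 - <<'E'
from h import *
plan(470,208,150,89.4)
snap('wrist','w25',None,1.25)
E
```

```text
time_s: 34.45
tool_pos: [468.5, 27.1, 101.2]
orientation: [0.731, 0.682, -0.002, -0.002]
force: [0.1, 0.6, 0.5]
gripper_width: 0.851
time_s: 34.95
tool_pos: [511.6, 24.1, 225.1]
orientation: [0.731, 0.682, 0.001, 0.001]
force: [-0.3, 0.0, -1.0]
gripper_width: 0.847
t 34.95 pos [511.6  24.1 225.1] yaw 86.0 xyz [180.6, -54.6, 74.9] dr [0.003, 0.0, -0.059] F [-0.3  0.  -1. ] w 72.0 z3 [ 0.003 -0.    -1.   ]
```

View pics/w25.png

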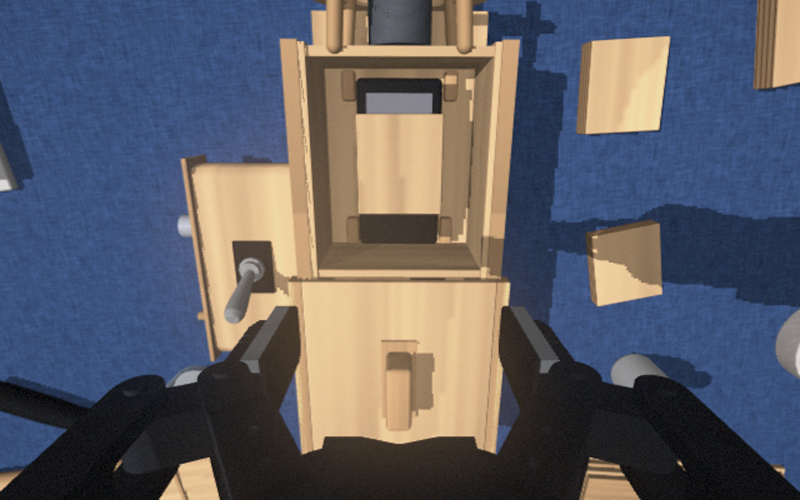

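```bash
python3 -m handwheel '[{"dr":[0,0,0],"xyz":[40,-5,0],"grip":0.15},{"dr":[0,0,-0.02],"xyz":[80,-10,0],"grip":0.15},{"dr":[0,0,-0.04],"xyz":[125,-20,10],"grip":0.15},{"dr":[0,0,-0.059],"xyz":[165,-45,30],"grip":0.15},{"dr":[0,0,-0.059],"xyz":[181,-55,60],"grip":0.15}]'
python3 -m handwheel '[{"dr":[0,0,0],"xyz":[0,0,0],"grip":0.15},{"dr":[0,0,0],"xyz":[0,0,0],"grip":0.15},{"dr":[0,0,0],"xyz":[0,0,0],"grip":0.15},{"dr":[0,0,0],"xyz":[0,0,0],"grip":0.15},{"dr":[0,0,0],"xyz":[0,0,0],"grip":0.15}]'
python3 - <<'E'
from h import *
plan(428,211,100,89.4)
snap('wrist','w26',None,1.25)
E
```

```text
time_s: 35.5
tool_pos: [465.9, 211.4, 161.8]
orientation: [0.71, 0.705, -0.0, -0.001]
force: [-0.1, -1.0, 0.4]
gripper_width: 0.851
time_s: 36.0
tool_pos: [469.5, 207.9, 164.7]
orientation: [0.712, 0.703, 0.001, 0.001]
force: [-0.5, -0.3, -0.0]
gripper_width: 0.849
t 36.0 pos [469.5 207.9 164.7] yaw 89.3 xyz [2.5, -41.7, 64.6] dr [0.003, -0.001, -0.002] F [-0.5 -0.3 -0. ] w 72.2 z3 [ 0.003  0.001 -1.   ]
```

View pics/w26.png

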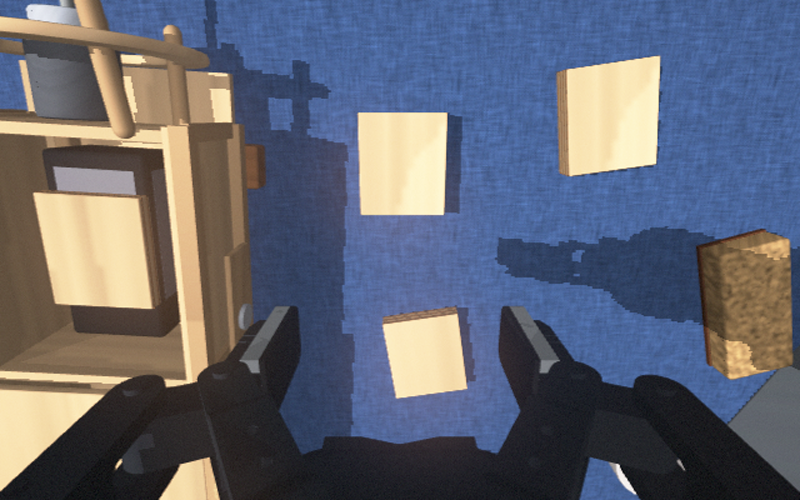

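```bash
python3 - <<'E'
from h import *
c=cal('w26')
fitbox(c,np.array([(358,112),(447,112),(444,215),(361,215)])/1.25,TT,70,60,[428,211,0],'p5',0,20)
E
python3 -m handwheel '[{"dr":[0,0,0],"xyz":[2,-15,30],"grip":0.15},{"dr":[0,0,0],"xyz":[3,-41,70],"grip":0.15},{"dr":[0,0,0],"xyz":[3,-41,105],"grip":0.15},{"dr":[0,0,0],"xyz":[3,-41,135],"grip":0.15},{"dr":[0,0,0],"xyz":[3,-41,145],"grip":0.15}]'
python3 -m handwheel '[{"dr":[0,0,0],"xyz":[0,0,4],"grip":0.15},{"dr":[0,0,0],"xyz":[0,0,8],"grip":0.15},{"dr":[0,0,0],"xyz":[0,0,12],"grip":0.15},{"dr":[0,0,0],"xyz":[0,0,12],"grip":0.15},{"dr":[0,0,0],"xyz":[0,0,12],"grip":0.15}]'
python3 - <<'E'
from h import *
plan(428,211,4,89.4)
E
```

```text
p5 [ 4.27637e+02  2.10973e+02 -1.00000e-02] deg -0.6 max 0.51
time_s: 36.55
tool_pos: [424.7, 210.8, 15.2]
orientation: [0.711, 0.703, -0.003, -0.001]
force: [-0.6, 0.1, -0.4]
gripper_width: 0.846
time_s: 37.05
tool_pos: [428.1, 212.3, 7.3]
orientation: [0.711, 0.703, 0.001, 0.0]
force: [-0.2, 0.2, -0.3]
gripper_width: 0.851
t 37.05 pos [428.1 212.3   7.3] yaw 89.4 xyz [-1.3, -0.1, 3.3] dr [0.002, -0.001, -0.0] F [-0.2  0.2 -0.3] w 72.3 z3 [ 0.002  0.001 -1.   ]
```

```bash
python3 -m handwheel '[{"dr":[0,0,0],"xyz":[-1,0,3],"grip":0.15},{"dr":[0,0,0],"xyz":[-1,0,3],"grip":0.4},{"dr":[0,0,0],"xyz":[-1,0,3],"grip":0.6},{"dr":[0,0,0],"xyz":[-1,0,3],"grip":0.6},{"dr":[0,0,0],"xyz":[-1,0,3],"grip":0.6}]' 40
python3 - <<'E'
from h import *
plan(428,211,4,89.4)
E
python3 -m handwheel '[{"dr":[0,0,0],"xyz":[0,0,-15],"grip":0.6},{"dr":[0,0,0],"xyz":[0,0,-50],"grip":0.6},{"dr":[0,0,0],"xyz":[0,0,-95],"grip":0.6},{"dr":[0,0,0],"xyz":[0,0,-135],"grip":0.6},{"dr":[0,0,0],"xyz":[0,0,-155],"grip":0.6}]'
python3 -m handwheel '[{"dr":[0,0,0],"xyz":[-20,5,0],"grip":0.6},{"dr":[0,0,0],"xyz":[-55,15,0],"grip":0.6},{"dr":[0,0,0.02],"xyz":[-95,25,0],"grip":0.6},{"dr":[0,0,0.04],"xyz":[-135,35,0],"grip":0.6},{"dr":[0,0,0.059],"xyz":[-170,40,0],"grip":0.6}]'
python3 - <<'E'
from h import *
plan(*W(0,0,95),86)
E
```

```text
time_s: 37.55
tool_pos: [427.5, 211.1, 3.6]
orientation: [0.711, 0.703, 0.0, 0.0]
force: [-0.7, -1.0, 1.8]
gripper_width: 0.691
t 37.55 pos [427.5 211.1   3.6] yaw 89.4 xyz [-0.1, 0.5, -0.4] dr [0.001, -0.0, -0.0] F [-0.7 -1.   1.8] w 58.7 z3 [ 0.001  0.    -1.   ]
time_s: 38.05
tool_pos: [428.7, 211.6, 162.2]
orientation: [0.711, 0.703, 0.002, 0.001]
force: [-0.3, -0.1, -0.7]
gripper_width: 0.691
time_s: 38.55
tool_pos: [465.5, 38.9, 157.7]
orientation: [0.732, 0.682, -0.0, -0.0]
force: [-0.0, 0.2, -0.5]
gripper_width: 0.689
t 38.55 pos [465.5  38.9 157.7] yaw 85.9 xyz [-11.4, 6.1, 62.7] dr [-0.001, 0.0, -0.001] F [-0.   0.2 -0.5] w 58.5 z3 [-0.001 -0.    -1.   ]
```

```bash
python3 -m handwheel '[{"dr":[0,0,0],"xyz":[-8,4,10],"grip":0.6},{"dr":[0,0,0],"xyz":[-8,4,25],"grip":0.6},{"dr":[0,0,0],"xyz":[-8,4,40],"grip":0.6},{"dr":[0,0,0],"xyz":[-8,4,55],"grip":0.6},{"dr":[0,0,0],"xyz":[-8,4,55],"grip":0.6}]'
python3 - <<'E'
from h import *
plan(*W(0,0,79),86)
snap('wrist','w27',None,1.25)
E
```

```text
time_s: 39.05
tool_pos: [466.1, 33.0, 99.9]
orientation: [0.731, 0.682, -0.002, -0.003]
force: [-0.9, 0.0, -1.7]
gripper_width: 0.695
t 39.05 pos [466.1  33.   99.9] yaw 86.0 xyz [-5.7, 5.1, 20.9] dr [-0.007, -0.0, 0.001] F [-0.9  0.  -1.7] w 59.1 z3 [-0.007  0.001 -1.   ]
```

View pics/w27.png

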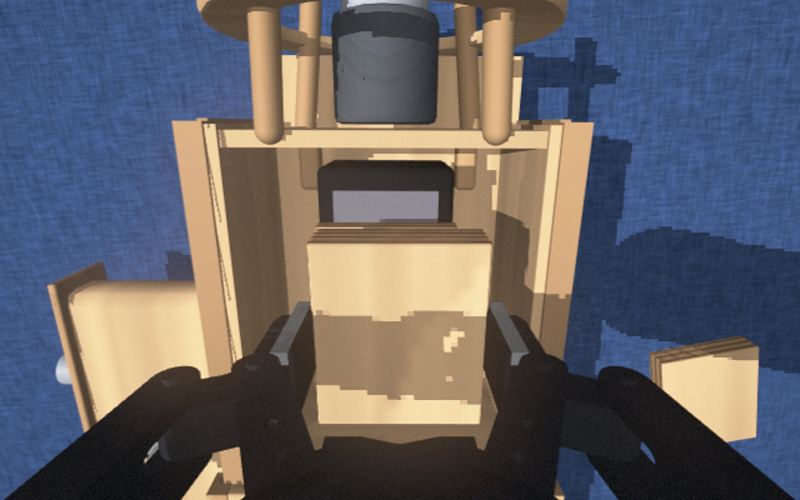

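```bash
python3 -m handwheel '[{"dr":[0,0,0],"xyz":[-5,3,0],"grip":0.6},{"dr":[0,0,0],"xyz":[-5,3,5],"grip":0.6},{"dr":[0,0,0],"xyz":[-5,3,10],"grip":0.6},{"dr":[0,0,0],"xyz":[-5,3,16],"grip":0.6},{"dr":[0,0,0],"xyz":[-5,3,16],"grip":0.6}]'
python3 - <<'E'
from h import *
plan(*W(0,0,79),86)
E
```

```text
time_s: 39.6
tool_pos: [470.6, 27.2, 86.1]
orientation: [0.731, 0.682, -0.001, -0.001]
force: [-0.2, 0.0, -0.1]
gripper_width: 0.689
t 39.6 pos [470.6  27.2  86.1] yaw 86.0 xyz [-0.2, 0.1, 7.1] dr [-0.002, -0.0, -0.0] F [-0.2  0.  -0.1] w 58.5 z3 [-0.002  0.    -1.   ]
```

```bash
python3 -m handwheel '[{"dr":[0,0,0],"xyz":[0,0,2],"grip":0.6},{"dr":[0,0,0],"xyz":[0,0,4],"grip":0.6},{"dr":[0,0,0],"xyz":[0,0,6],"grip":0.6},{"dr":[0,0,0],"xyz":[0,0,8],"grip":0.6},{"dr":[0,0,0],"xyz":[0,0,8],"grip":0.6}]'
python3 - <<'E'
from h import *
plan(*W(0,0,79),86)
E
```

```text
time_s: 40.1
tool_pos: [471.2, 27.2, 79.0]
orientation: [0.731, 0.682, -0.0, -0.0]
force: [0.2, -0.1, -0.8]
gripper_width: 0.692
t 40.1 pos [471.2  27.2  79. ] yaw 86.0 xyz [-0.2, -0.5, -0.0] dr [-0.001, -0.0, 0.0] F [ 0.2 -0.1 -0.8] w 58.8 z3 [-0.001  0.    -1.   ]
```

```bash
python3 -m handwheel '[{"dr":[0,0,0],"xyz":[0,0,1],"grip":0.6},{"dr":[0,0,0],"xyz":[0,0,2],"grip":0.6},{"dr":[0,0,0],"xyz":[0,0,2],"grip":0.6},{"dr":[0,0,0],"xyz":[0,0,2],"grip":0.6},{"dr":[0,0,0],"xyz":[0,0,2],"grip":0.6}]'
python3 - <<'E'
from h import *
plan(*W(0,0,79),86)
E
```

```text
time_s: 40.6
tool_pos: [471.6, 27.2, 78.6]
orientation: [0.731, 0.682, 0.0, 0.0]
force: [-2.7, -0.1, 5.4]
gripper_width: 0.689
t 40.6 pos [471.6  27.2  78.6] yaw 86.0 xyz [-0.2, -0.8, -0.4] dr [0.001, 0.0, 0.0] F [-2.7 -0.1  5.4] w 58.6 z3 [ 0.001 -0.    -1.   ]
```

```bash
python3 -m handwheel '[{"dr":[0,0,0],"xyz":[0,0,0],"grip":0.2},{"dr":[0,0,0],"xyz":[0,0,0],"grip":0.2},{"dr":[0,0,0],"xyz":[0,0,0],"grip":0.2},{"dr":[0,0,0],"xyz":[0,0,-15],"grip":0.2},{"dr":[0,0,0],"xyz":[0,0,-40],"grip":0.2}]'
python3 -m handwheel '[{"dr":[0,0,0],"xyz":[0,10,-40],"grip":0.3},{"dr":[0,0,0],"xyz":[0,25,-75],"grip":0.3},{"dr":[0,0,0],"xyz":[0,40,-110],"grip":0.3},{"dr":[0,0,0],"xyz":[0,50,-110],"grip":0.3},{"dr":[0,0,0],"xyz":[0,50,-110],"grip":0.3}]'
python3 - <<'E'
from h import *
plan(*W(220,0,150),86)
snap('wrist','w28',None,1.25)
snap('scene','s28',(240,90,440,240),4)
E
```

```text
time_s: 41.1
tool_pos: [469.5, 27.3, 115.3]
orientation: [0.731, 0.682, -0.002, -0.002]
force: [-0.1, -0.1, -0.1]
gripper_width: 0.798
time_s: 41.6
tool_pos: [522.9, 23.4, 227.8]
orientation: [0.731, 0.682, 0.001, 0.001]
force: [0.8, 0.4, -0.4]
gripper_width: 0.703
t 41.6 pos [522.9  23.4 227.8] yaw 86.0 xyz [-0.1, 167.5, 78.1] dr [0.002, 0.0, -0.0] F [ 0.8  0.4 -0.4] w 59.8 z3 [ 0.002 -0.    -1.   ]
```

View pics/w28.png

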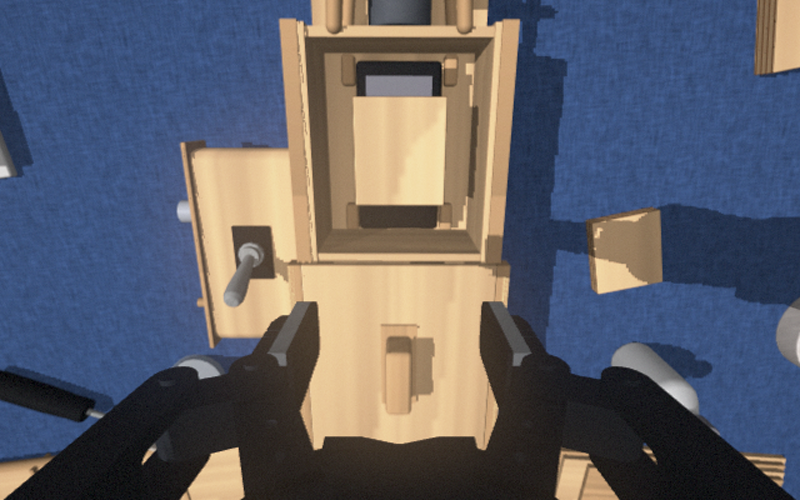

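View pics/s28.png

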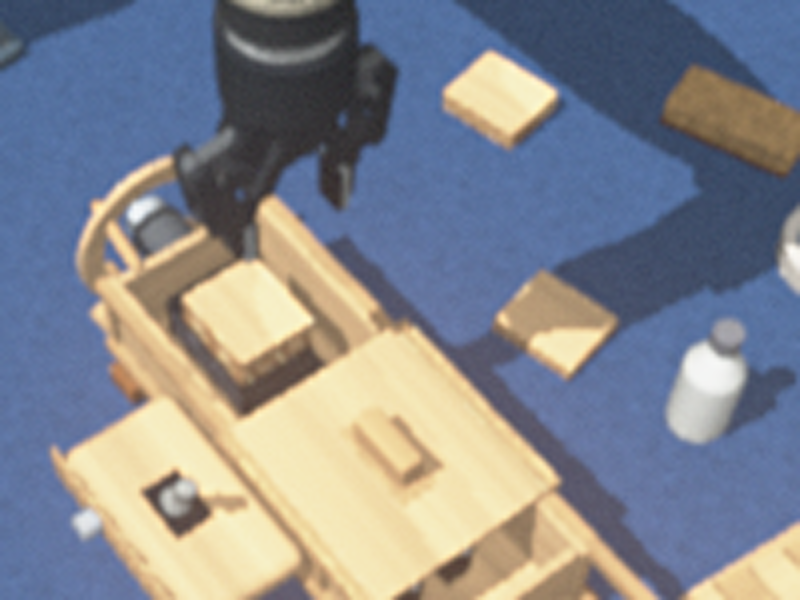

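```bash
python3 -m handwheel '[{"dr":[0,0,0],"xyz":[0,35,0],"grip":1},{"dr":[0,0,0],"xyz":[0,75,10],"grip":1},{"dr":[0,0,0],"xyz":[0,115,30],"grip":1},{"dr":[0,0,0],"xyz":[0,150,40],"grip":1},{"dr":[0,0,0],"xyz":[0,165,40],"grip":1}]'
python3 -m handwheel '[{"dr":[0,0,0],"xyz":[0,0,0],"grip":1},{"dr":[0,0,0],"xyz":[0,0,0],"grip":1},{"dr":[0,0,0],"xyz":[0,0,0],"grip":1},{"dr":[0,0,0],"xyz":[0,0,0],"grip":1},{"dr":[0,0,0],"xyz":[0,0,0],"grip":1}]'
python3 - <<'E'
from h import *
plan(*W(215,0,113),86)
snap('wrist','w29',None,1.25)
E
```

```text
time_s: 42.2
tool_pos: [685.2, 12.0, 180.6]
orientation: [0.731, 0.682, -0.003, -0.003]
force: [-0.1, 0.1, -1.0]
gripper_width: 0.001
time_s: 42.7
tool_pos: [685.4, 12.3, 188.4]
orientation: [0.731, 0.682, 0.0, 0.0]
force: [0.2, -0.4, -0.0]
gripper_width: -0.003
t 42.7 pos [685.4  12.3 188.4] yaw 86.0 xyz [-0.3, -0.3, 75.4] dr [0.001, 0.0, 0.0] F [ 0.2 -0.4 -0. ] w -0.3 z3 [ 0.001 -0.    -1.   ]
```

View pics/w29.png

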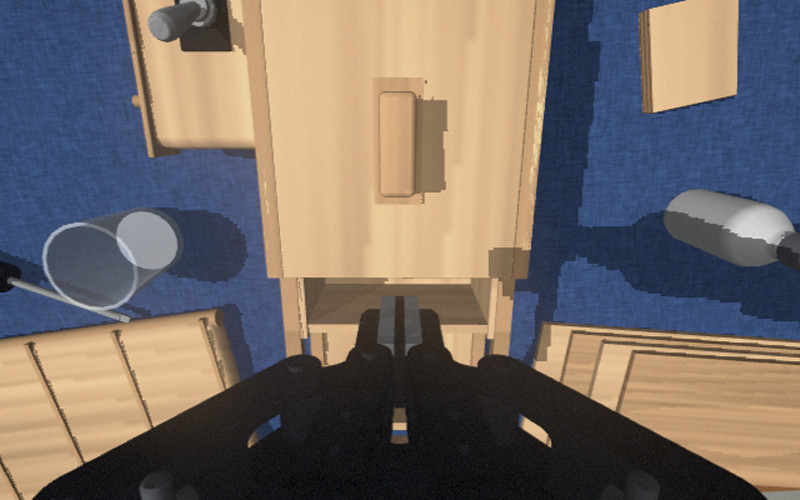

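```bash
python3 - <<'E'
from h import *
c=cal('w29'); p=ray(c,(398/1.25,196/1.25),129.5); d=p[:2]-np.array(FUS[:2]); print('tail face fus x',np.cos(FUS[2])*d[0]+np.sin(FUS[2])*d[1])
E
python3 -m handwheel '[{"dr":[0,0,0],"xyz":[0,0,20],"grip":1},{"dr":[0,0,0],"xyz":[0,0,40],"grip":1},{"dr":[0,0,0],"xyz":[0,0,60],"grip":1},{"dr":[0,0,0],"xyz":[0,0,71],"grip":1},{"dr":[0,0,0],"xyz":[0,0,71],"grip":1}]'
python3 - <<'E'
from h import *
plan(*W(195,0,113),86)
E
```

```text
tail face fus x 178.91554312527012
time_s: 43.25
tool_pos: [684.3, 12.3, 114.0]
orientation: [0.731, 0.682, -0.001, -0.002]
force: [-0.6, 0.8, 0.3]
gripper_width: -0.002
t 43.25 pos [684.3  12.3 114. ] yaw 86.0 xyz [-0.3, -19.1, 1.1] dr [-0.004, -0.0, 0.0] F [-0.6  0.8  0.3] w -0.1 z3 [-0.004  0.    -1.   ]
```

```bash
python3 -m handwheel '[{"dr":[0,0,0],"xyz":[0,-8,2],"grip":1},{"dr":[0,0,0],"xyz":[0,-18,2],"grip":1},{"dr":[0,0,0],"xyz":[0,-30,2],"grip":1},{"dr":[0,0,0],"xyz":[0,-42,2],"grip":1},{"dr":[0,0,0],"xyz":[0,-54,2],"grip":1}]'
python3 -m handwheel '[{"dr":[0,0,0],"xyz":[0,-12,0],"grip":1},{"dr":[0,0,0],"xyz":[0,-24,0],"grip":1},{"dr":[0,0,0],"xyz":[0,-36,0],"grip":1},{"dr":[0,0,0],"xyz":[0,-48,0],"grip":1},{"dr":[0,0,0],"xyz":[0,-58,0],"grip":1}]'
python3 - <<'E'
from h import *
plan(*W(36,0,113),86)
E
```

```text
time_s: 43.75
tool_pos: [633.3, 15.8, 116.2]
orientation: [0.731, 0.682, 0.002, 0.002]
force: [2.6, -0.2, -0.7]
gripper_width: 0.002
time_s: 44.25
tool_pos: [575.3, 20.0, 116.3]
orientation: [0.731, 0.682, 0.002, 0.001]
force: [1.6, 0.3, -0.2]
gripper_width: 0.004
t 44.25 pos [575.3  20.  116.3] yaw 86.0 xyz [-0.3, -68.8, 3.0] dr [0.004, -0.0, 0.0] F [ 1.6  0.3 -0.2] w 0.4 z3 [ 0.004 -0.    -1.   ]
```

```bash
python3 -m handwheel '[{"dr":[0,0,0],"xyz":[0,-10,0],"grip":1},{"dr":[0,0,0],"xyz":[0,-20,0],"grip":1},{"dr":[0,0,0],"xyz":[0,-30,0],"grip":1},{"dr":[0,0,0],"xyz":[0,-40,0],"grip":1},{"dr":[0,0,0],"xyz":[0,-48,0],"grip":1}]'
python3 - <<'E'
from h import *
plan(*W(36,0,113),86)
snap('top','t30',(270,130,390,270),4)
E
```

```text
time_s: 44.75
tool_pos: [525.5, 23.3, 114.5]
orientation: [0.731, 0.682, 0.0, 0.0]
force: [2.4, 0.6, 1.8]
gripper_width: 0.002
t 44.75 pos [525.5  23.3 114.5] yaw 86.0 xyz [-0.1, -18.9, 1.5] dr [0.0, 0.0, -0.0] F [2.4 0.6 1.8] w 0.2 z3 [ 0. -0. -1.]
```

View pics/t30.png

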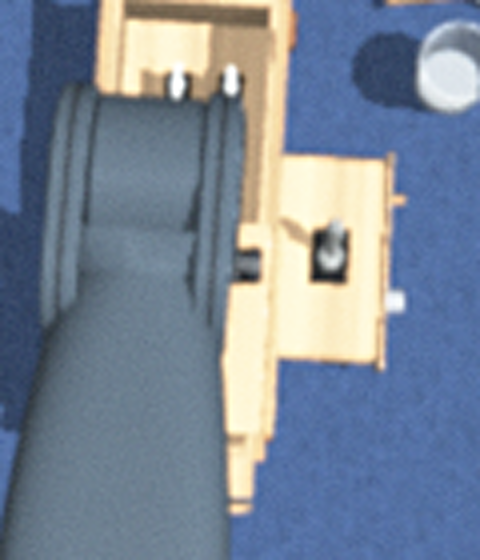

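Gliding freely at about 2 N. Continue in small steps watching the force.

```bash
python3 -m handwheel '[{"dr":[0,0,0],"xyz":[0,-3,0],"grip":1},{"dr":[0,0,0],"xyz":[0,-6,0],"grip":1},{"dr":[0,0,0],"xyz":[0,-9,0],"grip":1},{"dr":[0,0,0],"xyz":[0,-11,0],"grip":1},{"dr":[0,0,0],"xyz":[0,-12,0],"grip":1}]'
python3 -m handwheel '[{"dr":[0,0,0],"xyz":[0,-1,0],"grip":1},{"dr":[0,0,0],"xyz":[0,-2,0],"grip":1},{"dr":[0,0,0],"xyz":[0,-3,0],"grip":1},{"dr":[0,0,0],"xyz":[0,-4,0],"grip":1},{"dr":[0,0,0],"xyz":[0,-4,0],"grip":1}]'
python3 - <<'E'
from h import *
plan(*W(36,0,113),86)
E
```

```text
time_s: 45.3
tool_pos: [514.1, 24.1, 114.0]
orientation: [0.731, 0.682, -0.0, -0.0]
force: [1.4, -0.4, 0.1]
gripper_width: -0.001
time_s: 45.8
tool_pos: [510.0, 24.4, 114.1]
orientation: [0.731, 0.682, -0.0, -0.0]
force: [0.7, -0.2, -0.9]
gripper_width: -0.002
t 45.8 pos [510.   24.4 114.1] yaw 86.0 xyz [-0.2, -3.4, 1.1] dr [-0.001, 0.0, -0.0] F [ 0.7 -0.2 -0.9] w -0.1 z3 [-0.001 -0.    -1.   ]
```

```bash
python3 -m handwheel '[{"dr":[0,0,0],"xyz":[0,-1,0],"grip":1},{"dr":[0,0,0],"xyz":[0,-2,0],"grip":1},{"dr":[0,0,0],"xyz":[0,-3,0],"grip":1},{"dr":[0,0,0],"xyz":[0,-4,0],"grip":1},{"dr":[0,0,0],"xyz":[0,-4,0],"grip":1}]'
python3 -m handwheel '[{"dr":[0,0,0],"xyz":[0,-1,0],"grip":1},{"dr":[0,0,0],"xyz":[0,-2,0],"grip":1},{"dr":[0,0,0],"xyz":[0,-3,0],"grip":1},{"dr":[0,0,0],"xyz":[0,-3,0],"grip":1},{"dr":[0,0,0],"xyz":[0,-3,0],"grip":1}]'
python3 - <<'E'
from h import *
plan(*W(36,0,113),86)
E
```

```text
time_s: 46.3
tool_pos: [508.3, 24.5, 114.3]
orientation: [0.731, 0.682, 0.001, 0.001]
force: [7.0, -0.3, -4.8]
gripper_width: -0.006
time_s: 46.8
tool_pos: [508.2, 24.5, 114.5]
orientation: [0.731, 0.682, 0.004, 0.004]
force: [13.5, -0.7, -9.7]
gripper_width: -0.002
t 46.8 pos [508.2  24.5 114.5] yaw 86.0 xyz [-0.2, -1.6, 1.4] dr [0.01, -0.0, -0.0] F [13.5 -0.7 -9.7] w -0.1 z3 [ 0.01 -0.   -1.  ]
```

```bash
python3 -m handwheel '[{"dr":[0,0,0],"xyz":[0,4,0],"grip":1},{"dr":[0,0,0],"xyz":[0,12,0],"grip":1},{"dr":[0,0,0],"xyz":[0,15,-30],"grip":1},{"dr":[0,0,0],"xyz":[0,15,-70],"grip":1},{"dr":[0,0,0],"xyz":[0,15,-100],"grip":1}]'
python3 -m handwheel '[{"dr":[0,0,0],"xyz":[-30,20,-20],"grip":1},{"dr":[0,0,0],"xyz":[-70,50,-20],"grip":1},{"dr":[0,0,0],"xyz":[-110,80,-20],"grip":1},{"dr":[0,0,0],"xyz":[-113,87,-20],"grip":1},{"dr":[0,0,0],"xyz":[-113,87,-20],"grip":1}]'
python3 - <<'E'
from h import *
plan(*W(130,-115,100),86)
snap('wrist','w31',None,1.25)
snap('scene','s31',(240,90,440,240),4)
E
```

```text
time_s: 47.3
tool_pos: [518.0, 23.8, 216.2]
orientation: [0.731, 0.682, -0.0, -0.0]
force: [0.1, 0.8, -0.1]
gripper_width: -0.003
time_s: 47.8
tool_pos: [597.2, -96.0, 233.0]
orientation: [0.732, 0.681, -0.001, -0.001]
force: [0.1, 0.1, 0.1]
gripper_width: -0.001
t 47.8 pos [597.2 -96.  233. ] yaw 85.9 xyz [-1.3, -4.4, 133.0] dr [-0.003, -0.001, -0.002] F [0.1 0.1 0.1] w -0.1 z3 [-0.003  0.001 -1.   ]
```

View pics/w31.png

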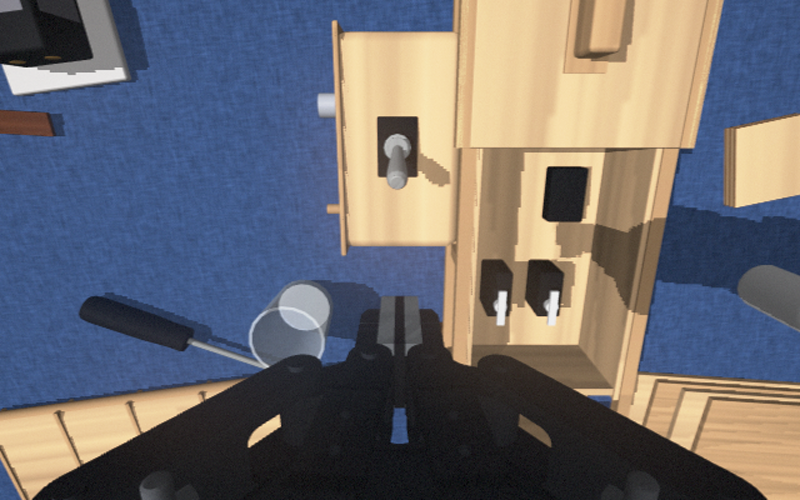

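View pics/s31.png

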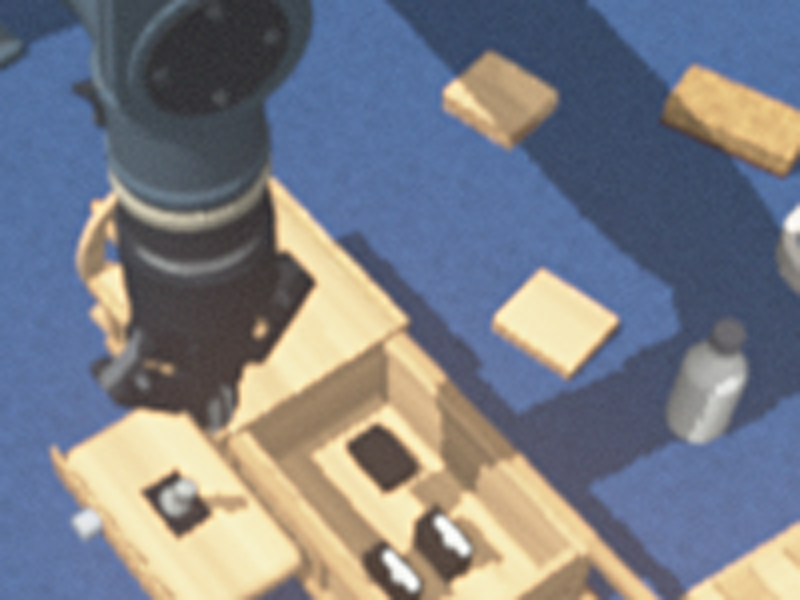

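```bash
python3 - <<'E'
from h import *
c=cal('w31')
def fx(u,v,z):
    p=ray(c,(u/1.25,v/1.25),z); d=p[:2]-np.array(FUS[:2]); a=FUS[2]; return (np.cos(a)*d[0]+np.sin(a)*d[1]).round(1),(-np.sin(a)*d[0]+np.cos(a)*d[1]).round(1)
print('hatch tail edge',fx(575,148,103.5),fx(694,148,103.5),fx(457,148,103.5))
print('deck tail',fx(400,246,60),'deck nose',fx(400,32,60))
print('handle tail',fx(590,57,129.5))
E
```

```text
hatch tail edge (np.float64(79.6), np.float64(0.2)) (np.float64(79.7), np.float64(77.3)) (np.float64(79.5), np.float64(-76.1))
deck tail (np.float64(159.0), np.float64(-112.8)) deck nose (np.float64(3.4), np.float64(-112.7))
handle tail (np.float64(29.0), np.float64(-8.3))
```

```bash
python3 -m handwheel '[{"dr":[0,0,0],"xyz":[-1,2,30],"grip":1},{"dr":[0,0,0],"xyz":[-1,2,65],"grip":1},{"dr":[0,0,0],"xyz":[-1,2,100],"grip":1},{"dr":[0,0,0],"xyz":[-1,2,130],"grip":1},{"dr":[0,0,0],"xyz":[-1,2,132],"grip":1}]'
python3 -m handwheel '[{"dr":[0,0,0],"xyz":[0,-5,2],"grip":1},{"dr":[0,0,0],"xyz":[0,-10,2],"grip":1},{"dr":[0,0,0],"xyz":[0,-15,2],"grip":1},{"dr":[0,0,0],"xyz":[0,-20,2],"grip":1},{"dr":[0,0,0],"xyz":[0,-24,2],"grip":1}]'
python3 - <<'E'
from h import *
plan(*W(90,-115,97),86)
E
```

```text
time_s: 48.4
tool_pos: [594.5, -93.2, 97.3]
orientation: [0.731, 0.683, -0.003, -0.005]
force: [-1.0, -0.4, 0.4]
gripper_width: 0.001
time_s: 48.9
tool_pos: [577.7, -94.8, 102.8]
orientation: [0.731, 0.682, 0.002, 0.003]
force: [5.5, -0.8, 3.3]
gripper_width: 0.002
t 48.9 pos [577.7 -94.8 102.8] yaw 86.0 xyz [-1.0, -25.3, 5.6] dr [0.007, 0.0, -0.0] F [ 5.5 -0.8  3.3] w 0.2 z3 [ 0.007 -0.001 -1.   ]
```

```bash
python3 -m handwheel '[{"dr":[0,0,0],"xyz":[0,-6,3],"grip":1},{"dr":[0,0,0],"xyz":[0,-12,3],"grip":1},{"dr":[0,0,0],"xyz":[0,-18,3],"grip":1},{"dr":[0,0,0],"xyz":[0,-24,3],"grip":1},{"dr":[0,0,0],"xyz":[0,-24,3],"grip":1}]'
python3 - <<'E'
from h import *
plan(*W(90,-115,97),86)
snap('scene','s32',(240,90,440,240),4)
E
```

```text
time_s: 49.4
tool_pos: [549.3, -92.4, 96.4]
orientation: [0.731, 0.682, -0.001, -0.001]
force: [0.2, -0.4, 0.6]
gripper_width: 0.001
t 49.4 pos [549.3 -92.4  96.4] yaw 86.0 xyz [-1.4, 3.3, -0.6] dr [-0.003, -0.001, -0.0] F [ 0.2 -0.4  0.6] w 0.1 z3 [-0.003  0.001 -1.   ]
```

View pics/s32.png

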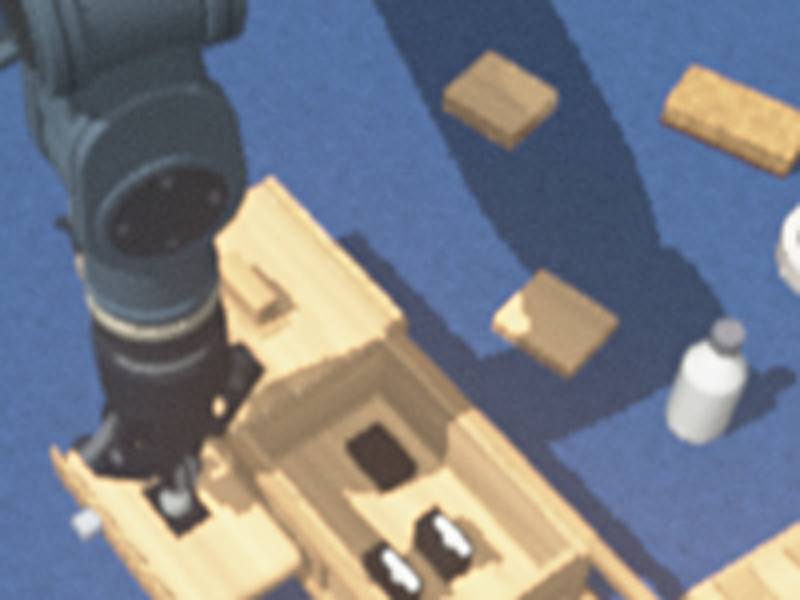

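Lever seems thrown (0 N now). Back off, rise clear, and check everything.

```bash
python3 -m handwheel '[{"dr":[0,0,0],"xyz":[0,10,0],"grip":1},{"dr":[0,0,0],"xyz":[0,15,-20],"grip":1},{"dr":[0,0,0],"xyz":[0,15,-60],"grip":1},{"dr":[0,0,0],"xyz":[0,15,-105],"grip":1},{"dr":[0,0,0],"xyz":[0,15,-150],"grip":1}]'
python3 -m handwheel '[{"dr":[0,0,0],"xyz":[-40,0,0],"grip":1},{"dr":[0,0,0],"xyz":[-85,0,0],"grip":1},{"dr":[0,0,0],"xyz":[-130,0,0],"grip":1},{"dr":[0,0,0],"xyz":[-130,0,0],"grip":1},{"dr":[0,0,0],"xyz":[-130,0,0],"grip":1}]'
python3 - <<'E'
from h import *
plan(*W(90,-115,97),86)
snap('scene','s33',(140,90,440,290),2.6)
snap('wrist','w33',None,1.25)
snap('top','t33',None,1.25)
E
```

```text
time_s: 49.95
tool_pos: [566.6, -93.7, 248.0]
orientation: [0.731, 0.682, -0.0, -0.001]
force: [0.5, -0.5, -0.0]
gripper_width: -0.004
time_s: 50.45
tool_pos: [557.4, -224.6, 246.4]
orientation: [0.732, 0.681, 0.0, -0.001]
force: [-0.8, 0.7, -0.1]
gripper_width: 0.002
t 50.45 pos [ 557.4 -224.6  246.4] yaw 85.9 xyz [129.8, -14.3, 149.6] dr [-0.001, -0.001, -0.002] F [-0.8  0.7 -0.1] w 0.2 z3 [-0.001  0.001 -1.   ]
```

View pics/s33.png

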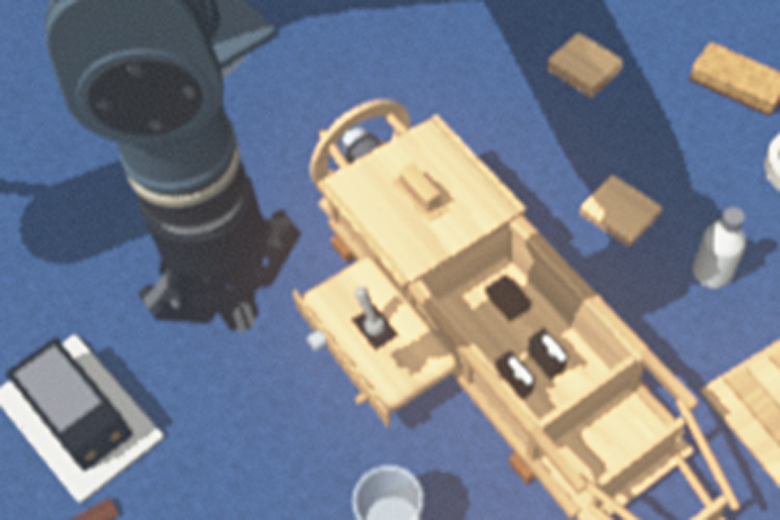

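View pics/w33.png

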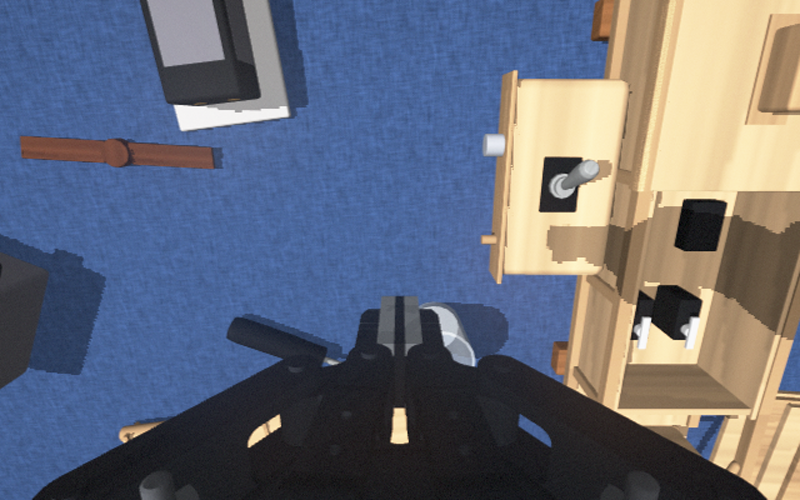

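View pics/t33.png

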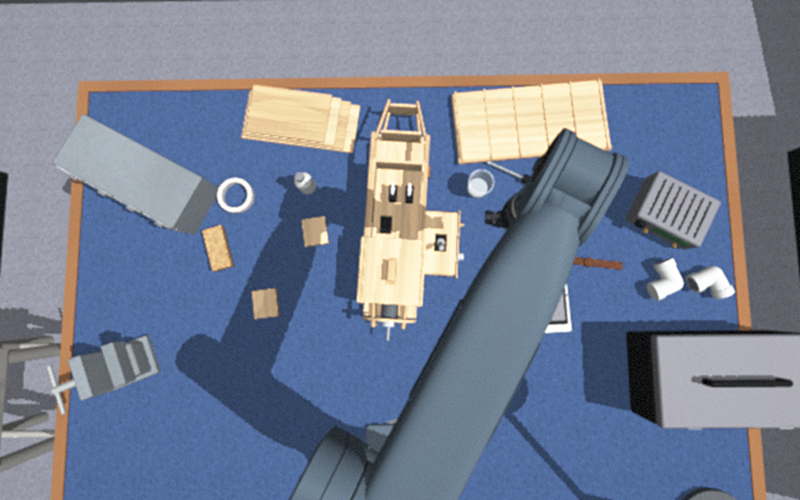

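```bash
python3 - <<'E'
from cell import env
print(env.job_done()); s=env.sense(); print(s['time_s'],s['force'])
E
```

```text
the job is handed in; nothing more can be done
None
the job is handed in; nothing more can be done
```

I changed the battery and handed the job in at about 50 s of the 192 s allowed. No verdict was reported.

**What I did**
1. I threw the isolator off, slid the hatch open, and took out the old 20 mm packer and the flat pack.
2. I laid the flat pack on the tile; a camera fit put its centre about 2 mm from the tile's.
3. I laid the charged pack in the lane, about 2 mm off along and 0 mm across.
4. I stacked a 10 mm packer and the old 20 mm packer on it, then slid the hatch shut and threw the isolator on.

**Last checks**
- **Packing:** each packer touched down at the height expected for a 40 mm pack, so the stack should leave 2.5 mm of play.
- **Hatch:** it slid at about 2 N all the way to its end stop. The last push against the stop read about 13 N at the wrist. The camera puts it within about 2 mm of shut.
- **Isolator:** in the final scene picture the lever tip is back at its starting ON position.
- **Other things:** nothing on the bench looks disturbed, and the robot stood clear at the end.

**Checks that disagreed**
- **Pack thickness:** camera fits ranged from 28 to 36 mm. Shadow length, the view in the gripper and the touch-down heights all pointed to 40 mm, so I used that.
- **Contact in the bay:** going down for the flat pack, the wrist force peaked at about 49 N, probably finger knuckles against the bay walls. That exceeds 40 N, so it could count against that limit if it counts as the gripper's body. For later releases in the bay I opened the jaws less.

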